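# Charge the ball mill

### The arm

A 6-joint arm with a two-finger parallel gripper is mounted at the origin on the work surface. World frame = base frame: x ahead of the robot, y to its left, z up, the work surface at z = 0. Lengths are in m, angles in rad, forces in N, time in s.
With the tool pointing down it reaches from about 0.35 to 0.8 m from the base axis. Payload 7.3 kg.
Tool frame: the origin (TCP) lies midway between the tips of the shut fingers; the grasp point (between the pads) lies 19 mm behind it; z points along the fingers, y is the line along which they close (so a half turn about z gives the same grasp; the last joint's range is limited). The gripper opens to 85 mm and grips with 20 to 120 N. Pads are 22 mm wide; open, the fingers measure 114 mm over their backs; the gripper's body (76 mm by 85 mm) begins 54 mm behind the grasp point. The pads swing forward as they close: fully open they stand 13 mm farther back than shut.
Start: joints at [0.982, 0.342, 1.524, -0, 1.275, -0.146], TCP at [0.225, 0.474, 0.231] pointing down, gripper open.
Joint ranges: [-2.53, 2.53], [-0.77, 2.02], [0.04, 2.7], [-1, 4.14], [0.28, 2.66], [-3.11, 3.11]. Speed limits (rad/s): [2.57, 2.57, 3.14, 3.14, 3.14, 3.14].

### API

Orientations are given as a rotation vector (axis times angle).
In Python, from plant import manip, eyes gives the robot as it stands.
- The arm moves only by the tool apply_moves, never from a script. Its argument "increments" is a list of rows, each an object with "travel": the shift along the tool's x, y, z normalised to -1 to 1, where 1 is 3 cm, a list of three; "yaw": the turn about the tool's z normalised to -1 to 1, where 1 is 6 degrees. In form: [{"travel": [dx, dy, dz], "yaw": yaw}, ...]. A call has exactly 5 rows; each row shifts and turns the commanded pose from where the row before left it, along the tool's axes as they then stand; what a row does not reach is not made up. A row lasts 1/8 s, in which the tool goes at most 62.5 mm and 10.7 degrees, less where a joint would pass 70% of its speed; a pose out of reach is approached as far as the arm can. A call with a number of a shift or a turn outside -1 to 1 is refused whole. A call with a gripper value outside its range is refused whole. "grip" is the opening, from 0 (shut) to 1 (fully open), set as the call begins (left out, the last holds). The fingers move at their own pace and stop on an object; "grip_force" is the grip in N (left out, the last holds). Time passes only in rows, so rows that do not move let the fingers close, or fill a call up. It gives the time, the measured TCP pose, the force, the opening and the grip force at its end, in the units of the state.
- manip.state(): the state, without advancing time (a new reading comes with each control period).
- eyes.get_image(name): name is "side" or "top" or "wrist"; returns a dict with "img" (384x512x3 uint8, red, green, blue), "intrinsics" (3x3 intrinsics, pixels), "cam_to_world" (4x4, takes a point from camera to world coordinates). Camera axes: x right, y down, z forward; pixel columns grow to the right and rows downward; lengths in m; the calibration is good to about 2 mm. A picture is of the moment at which its call begins. There is no depth.
- manip.close_job(): hands the job in; it is judged then, once.
The state is a dict: "t": time; "joint_pos": joint angles; "qvel": joint speeds; "joint_efforts": joint torques, N m; "position": TCP position; "tool_rot": TCP orientation; "wrist_force": force on the tool from outside, world axes, zero at the start; "wrist_torque": the same for the moment, N m; "width": finger opening in m; "grasp_force": force on a finger pad.
Only numpy, scipy, OpenCV 4.12 (cv2) and the standard library are available. Lean on these libraries where they do the work, as an engineer would, in place of code of your own. Each camera call takes 0.05 s, during which the arm holds its last target. There are 200 camera calls.

### The job

Get the ball mill ready to run: first clear every yellow cap off its deck into the grey waste bin, then move all the white grinding balls from the blue tray into the mill's bowl with the steel scoop (never touch the balls with the gripper), and then press the red clamp lever down until it snaps over and stays down. Finish with the scoop lying flat on its green mat, and leave the amber bottle, the beaker and the white jar where they stand.

Things in the scene. Friction and masses are not known exactly. Their poses are not given: they have to be found in the camera images.
- mill: bench ball mill, fixed: steel deck 240 (x) by 280 (y) mm, top 12 mm above the table, with a dark panel on its near half where the caps lie. Origin: centre of the deck's underside; x away from the robot, y left, z up. On it: the grinding bowl, the red clamp lever at far left (hinge posts 62 mm high), a low grey housing (42 mm high) at the far edge
- bowl_in (a point): centre of the inner floor of the open aluminium grinding bowl fixed on the mill deck; 18 mm above the table, at mill x +30, y -60 mm. The bowl is round, inner radius 51 mm at the floor and 55 mm at the rim, wall 5 mm, rim 54 mm above this point (72 mm above the table)
- lever (a joint): clamp lever, rad: 0 = raised (its start, 34 deg above level), 0.55 = fully down. Hinge at mill x +95, y +85, z +50 mm, along mill y; the arm points to mill -x, the red paddle's centre is 95 mm from the hinge. Pressing the paddle takes about 8 N at first, then less; past 0.40 rad an over-centre spring snaps it to 0.55 and holds it; let go earlier it springs back up
- lever_pad (a point): centre of the top face of the red paddle (36 by 38 mm, 8 mm thick) at the free end of the clamp lever; about 108 mm above the table when raised, 59 mm when down (it also moves 17 mm towards the mill's -x on the way)
- tray: blue shallow tray, fixed: outer 260 (x) by 102 (y) mm, floor 4 mm thick, inside 94 mm wide. Origin: on the table, 10 mm to the +x side of mid-length. Inner floor runs from x -136 to x +85 mm, then slopes up at 45 deg for 30 mm to the upright far wall (60 mm high). Side walls 30 mm, near wall (x -138) 20 mm high. +x points away from the robot along its length; z up
- tray_foot (a point): middle of the line where the tray's flat inner floor meets its sloping far end, on the floor's top (4 mm above the table)
- mat: green mat, 160 (x) by 120 (y) by 3 mm, fixed, on which the scoop lies; origin: centre of its underside
- scoop: loose steel scoop, 130 g: flat pan 90 (x) by 88 (y) mm, floor 2 mm, open at its front (+x) lip; back 36 mm high, sides 30 mm but only 5 mm along the front 26 mm, walls 2 mm. Origin: centre of the pan's underside; lip at x +45, z up. Upright orange handle, 24 (x) by 18 (y) mm, at x -35 from z 30 to 110 mm: grip it across its 18 mm. It fits the tray's width with 3 mm to spare each side
- bin: grey square waste bin, fixed, 130 by 130 mm outside, walls 4 mm, 90 mm high, open at the top; origin: centre of its underside
- cap1: yellow spent bottle cap, a solid disc 28 mm in diameter and 16 mm high, 12 g, lying flat on the mill deck at the start; origin: centre of its underside. May be absent
- cap2: yellow spent bottle cap, a solid disc 28 mm in diameter and 16 mm high, 12 g, lying flat on the mill deck at the start; origin: centre of its underside. May be absent
- cap3: yellow spent bottle cap, a solid disc 28 mm in diameter and 16 mm high, 12 g, lying flat on the mill deck at the start; origin: centre of its underside. May be absent
- cap4: yellow spent bottle cap, a solid disc 28 mm in diameter and 16 mm high, 12 g, lying flat on the mill deck at the start; origin: centre of its underside. May be absent
- ball1: white ceramic grinding ball, 24 mm in diameter, 20 g, in the tray at the start; origin: its centre. It starts to roll on a slope of about 10 deg. May be absent
- ball2: white ceramic grinding ball, 24 mm in diameter, 20 g, in the tray at the start; origin: its centre. It starts to roll on a slope of about 10 deg. May be absent
- ball3: white ceramic grinding ball, 24 mm in diameter, 20 g, in the tray at the start; origin: its centre. It starts to roll on a slope of about 10 deg. May be absent
- ball4: white ceramic grinding ball, 24 mm in diameter, 20 g, in the tray at the start; origin: its centre. It starts to roll on a slope of about 10 deg. May be absent
- ball5: white ceramic grinding ball, 24 mm in diameter, 20 g, in the tray at the start; origin: its centre. It starts to roll on a slope of about 10 deg. May be absent
- ball6: white ceramic grinding ball, 24 mm in diameter, 20 g, in the tray at the start; origin: its centre. It starts to roll on a slope of about 10 deg. May be absent
- ball7: white ceramic grinding ball, 24 mm in diameter, 20 g, in the tray at the start; origin: its centre. It starts to roll on a slope of about 10 deg. May be absent
- ball8: white ceramic grinding ball, 24 mm in diameter, 20 g, in the tray at the start; origin: its centre. It starts to roll on a slope of about 10 deg. May be absent
- amber_bottle: bystander: amber bottle 50 mm in diameter, 120 mm high, loose; origin: centre of its underside
- beaker: bystander: small glass beaker 60 mm in diameter, 75 mm high, loose; origin: centre of its underside
- sample_jar: bystander: white jar 44 mm in diameter, 50 mm high, loose; origin: centre of its underside

How it is judged:
On the way, in this order (a step that is already met when the one before it is completed fails the run):
1. all the caps present are in the waste bin (x of cap1 in the frame of bin between -0.062 and 0.062 m and y of cap1 in the frame of bin between -0.062 and 0.062 m and height (world z) of each of cap1, cap2, cap3, cap4 below 0.07 m and x of cap2 in the frame of bin between -0.062 and 0.062 m and y of cap2 in the frame of bin between -0.062 and 0.062 m and x of cap3 in the frame of bin between -0.062 and 0.062 m and y of cap3 in the frame of bin between -0.062 and 0.062 m and x of cap4 in the frame of bin between -0.062 and 0.062 m and y of cap4 in the frame of bin between -0.062 and 0.062 m), for 0.2 s.
2. all the balls present are in the grinding bowl (horizontal distance between each of ball1, ball2, ball3, ball4, ball5, ball6, ball7, ball8 and bowl_in below 0.053 m and z of ball1 in the frame of bowl_in between 0 and 0.055 m and z of ball2 in the frame of bowl_in between 0 and 0.055 m and z of ball3 in the frame of bowl_in between 0 and 0.055 m and z of ball4 in the frame of bowl_in between 0 and 0.055 m and z of ball5 in the frame of bowl_in between 0 and 0.055 m and z of ball6 in the frame of bowl_in between 0 and 0.055 m and z of ball7 in the frame of bowl_in between 0 and 0.055 m and z of ball8 in the frame of bowl_in between 0 and 0.055 m), for 0.2 s.
3. the clamp lever is pressed down past its snap and stays down (value of joint lever above 0.48 rad), for 0.3 s.
At the end, for the whole second after the job is handed in: every cap lies in the waste bin (lower than 70 mm), every ball lies inside the bowl below its rim, the lever stands beyond 0.48 rad, and the scoop lies flat (within 0.12 rad) on the mat, its origin within 60 mm (mat x) and 45 mm (mat y) of the mat's centre; all at rest (all of step 1 and all of step 2 and value of joint lever above 0.48 rad and x of scoop in the frame of mat between -0.06 and 0.06 m and y of scoop in the frame of mat between -0.045 and 0.045 m and height (world z) of scoop below 0.012 m and angle between scoop's own z axis and vertical below 0.12 rad and linear speed of scoop below 0.02 m/s and linear speed of each of ball1, ball2, ball3, ball4, ball5, ball6, ball7, ball8, cap1, cap2, cap3, cap4 below 0.05 m/s); the robot touches nothing.
It fails at once if a ball is touched by the gripper (contact force between the fingers and ball1 above 0.5 N or contact force between the fingers and ball2 above 0.5 N or contact force between the fingers and ball3 above 0.5 N or contact force between the fingers and ball4 above 0.5 N or contact force between the fingers and ball5 above 0.5 N or contact force between the fingers and ball6 above 0.5 N or contact force between the fingers and ball7 above 0.5 N or contact force between the fingers and ball8 above 0.5 N).
It fails at once if the bottle, the beaker or the jar is shoved more than 30 mm or tipped (distance of any of amber_bottle, beaker, sample_jar from where it was at the start of the episode above 0.03 m or angle between any of amber_bottle, beaker, sample_jar's own z axis and vertical above 0.5 rad).
Of cap1, cap2, cap3, cap4 only 3 to 4 are there at a start; the rules pass over those that are not, and their reading is None.
Of ball1, ball2, ball3, ball4, ball5, ball6, ball7, ball8 only 5 to 8 are there at a start; the rules pass over those that are not, and their reading is None.
At some moment in a run one of cap1, cap2, cap3, cap4 may be knocked a few centimetres aside while the robot is not near it.
It also fails if it takes over 192 s, if anything falls off the work surface, if the arm or the gripper's body presses on something with over 40 N, if the wrist force passes 120 N, or if a joint passes its speed limit or range.

## Working session

There is one attempt and no reset: what is moved stays moved. The work goes in short steps, Python scripts to look and compute and a tool call to move; the robot and the scene stay as the last step left them, time stands still between calls to the robot, and variables do not carry over. Pictures are saved under pics/ and viewed, at most 14 in all, crops included, and the job is handed in when it is done.

Besides the shell and the picture viewer there is one more tool, called after ">>>" in YAML: its name, and indented under it one key for each argument. apply_moves: Moves the arm, as the interface text tells. Its arguments: {"type":"object","properties":{"increments":{"type":"array","items":{"type":"object","properties":{"travel":{"type":"array","items":{"type":"number","minimum":-1,"maximum":1}},"yaw":{"type":"number","minimum":-1,"maximum":1}}}},"grip":{"type":"number"},"grip_force":{"type":"number"}},"required":["increments"]}

```bash
mkdir -p pics; cat > h.py <<'E'
import numpy as np, cv2
from plant import manip, eyes
from scipy.spatial.transform import Rotation as R
def shot(n,f=None):
    d=eyes.get_image(n)
    if f: cv2.imwrite('pics/'+f, cv2.cvtColor(d['img'],cv2.COLOR_RGB2BGR))
    return d
def ray(d,u,v):
    K=np.array(d['intrinsics']);T=np.array(d['cam_to_world'])
    r=T[:3,:3]@np.linalg.solve(K,[u,v,1.0]); return T[:3,3],r
def plane(d,u,v,z):
    o,r=ray(d,u,v); return o+r*(z-o[2])/r[2]
def proj(d,p):
    K=np.array(d['intrinsics']);T=np.array(d['cam_to_world'])
    c=T[:3,:3].T@(np.array(p,float)-T[:3,3]); q=K@c; return q[:2]/q[2]
def st():
    s=manip.state(); print('t',round(s['t'],2),'p',np.round(s['position'],4),'rot',np.round(R.from_rotvec(s['tool_rot']).as_matrix(),3).tolist(),'w',round(s['width'],4),'F',np.round(s['wrist_force'],1)); return s
E
python3 - <<'E'
from h import *
a=shot('top','top0.png');b=shot('side','side0.png');st()
for d in(a,b):print(np.round(d['cam_to_world'],3).tolist(),np.round(d['intrinsics'],1).tolist())
E
```

```text
t 0.1 p [0.2247 0.4741 0.2307] rot [[-0.904, 0.428, -0.001], [0.428, 0.904, -0.001], [0.0, -0.001, -1.0]] w 0.0855 F [-1.5 -0.9 -0.9]
[[-0.009, -0.997, 0.079, 0.44], [-1.0, 0.01, 0.01, 0.026], [-0.011, -0.079, -0.997, 1.27], [0.0, 0.0, 0.0, 1.0]] [[453.0, 0.0, 262.1], [0.0, 453.0, 191.3], [0.0, 0.0, 1.0]]
[[0.981, -0.154, 0.116, 0.393], [-0.192, -0.718, 0.67, -0.704], [-0.02, -0.679, -0.734, 0.921], [0.0, 0.0, 0.0, 1.0]] [[426.4, 0.0, 255.1], [0.0, 426.4, 189.7], [0.0, 0.0, 1.0]]
```

```bash
python3 -c "
import cv2
a=cv2.imread('pics/top0.png');b=cv2.imread('pics/side0.png')
cv2.imwrite('pics/top0b.png',cv2.resize(a,(800,600),interpolation=cv2.INTER_CUBIC))"
```

```text
(no output)
```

View pics/top0b.png

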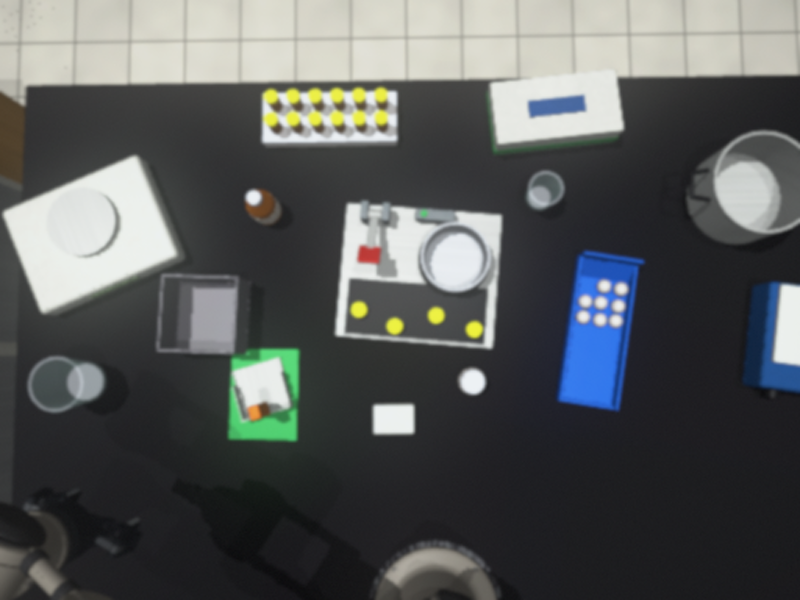

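View pics/side0.png

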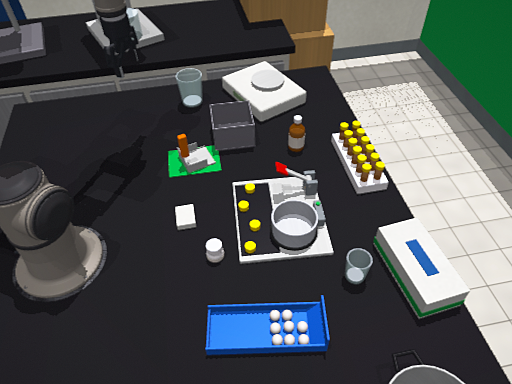

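```bash
cat >> h.py <<'E'
def masks(d):
    h=cv2.cvtColor(d['img'],cv2.COLOR_RGB2HSV); f=lambda a,b:cv2.inRange(h,np.array(a),np.array(b))
    return dict(yellow=f((24,150,120),(34,255,255)),blue=f((100,130,60),(120,255,255)),green=f((50,120,60),(80,255,255)),orange=f((5,170,90),(16,255,255)),red=f((0,190,70),(4,255,255))|f((174,190,70),(179,255,255)),white=f((0,0,150),(179,60,255)))
def blobs(m,amin=15):
    n,l,s,c=cv2.connectedComponentsWithStats(m)
    return [(c[i],s[i,4],s[i,:4]) for i in range(1,n) if s[i,4]>=amin]
def quad(m,pt):
    cs,_=cv2.findContours(m,cv2.RETR_EXTERNAL,cv2.CHAIN_APPROX_NONE)
    c=[c for c in cs if cv2.pointPolygonTest(cv2.convexHull(c),pt,False)>=0][0]
    return cv2.convexHull(c)
def tri(d1,p1,d2,p2):
    (o,r),(q,s)=ray(d1,*p1),ray(d2,*p2); A=np.c_[r,-s]; k=np.linalg.lstsq(A,q-o,rcond=None)[0]
    return (o+k[0]*r+q+k[1]*s)/2, np.linalg.norm(o+k[0]*r-q-k[1]*s)
E
python3 - <<'E'
from h import *
a=shot('top');b=shot('side');A=masks(a);B=masks(b)
for n,z in(('yellow',.028),('orange',.11),('red',.1)):
    for k,d,M in(('top',a,A),('side',b,B)):
        for c,s,bb in blobs(M[n],8):
            p=plane(d,c[0],c[1],z)
            if p[0]<.66 and abs(p[1])<.5: print(n,k,np.round(c,1),s,bb,np.round(p,3))
r=blobs
g=quad(A['green'],(170,275)); R_=cv2.minAreaRect(g); print('mat top',[np.round(plane(a,*p,.003)[:2],3).tolist() for p in cv2.boxPoints(R_)], np.round(plane(a,*R_[0],.003),3))
t=quad(A['blue'],(385,235)); q=cv2.approxPolyDP(t,4,True)[:,0]; print('tray top',[(p.tolist(),np.round(plane(a,*map(float,p),.03)[:2],3).tolist()) for p in q])
t=quad(B['blue'],(240,330)); q=cv2.approxPolyDP(t,4,True)[:,0]; print('tray side',[(p.tolist(),np.round(plane(b,*map(float,p),0)[:2],3).tolist()) for p in q])
w=A['white'].copy(); w[:,:210]=0;w[:,325:]=0;w[:125]=0;w[225:]=0
R_=cv2.minAreaRect(cv2.findNonZero(w)); print('mill',[np.round(plane(a,*p,.012)[:2],3).tolist() for p in cv2.boxPoints(R_)])
# balls
for k,d,M in(('top',a,A),('side',b,B)):
    for c,s,bb in blobs(M['white'],10):
        p=plane(d,c[0],c[1],.016)
        if p[1]<-.2 and .35<p[0]<.6 and p[1]>-.45: print('ball',k,s,np.round(p[:2],3))
def z(d,x0,y0,x1,y1,W,H): return cv2.resize(d['img'][y0:y1,x0:x1],(W,H),interpolation=cv2.INTER_CUBIC)
im=np.zeros((600,800,3),np.uint8)
im[:300,:400]=z(a,90,160,200,290,400,300)
im[:300,400:]=z(a,205,125,330,225,400,300)
im[300:,:400]=z(a,350,155,420,265,400,300)
im[300:,400:]=z(b,160,95,270,180,400,300)
cv2.imwrite('pics/c1.png',im[...,::-1])
E
```

```text
yellow top [229.4 197.7] 83 [225 193  10  10] [0.521 0.128 0.028]
yellow top [278.7 201.5] 83 [274 197  10  10] [ 0.509 -0.007  0.028]
yellow top [252.4 208.4] 83 [248 204  10  10] [0.491 0.066 0.028]
yellow top [303.1 210.5] 89 [298 206  11  10] [ 0.484 -0.073  0.028]
yellow side [249.5 187.6] 79 [245 183  10  10] [0.52  0.123 0.028]
yellow side [243.2 205.1] 96 [238 200  11  11] [0.491 0.061 0.028]
yellow side [254.6 224.4] 103 [249 219  12  12] [ 0.509 -0.012  0.028]
yellow side [249.8 246.3] 111 [244 241  12  12] [ 0.483 -0.078  0.028]
orange top [163.2 263.9] 44 [160 261   7   7] [0.349 0.291 0.11 ]
orange side [183.  145.2] 175 [177 134  12  23] [0.352 0.252 0.11 ]
red side [280.8 168.1] 113 [275 162  13  14] [0.608 0.11  0.1  ]
mat top [[0.294, 0.364], [0.458, 0.361], [0.453, 0.236], [0.29, 0.24]] [0.373 0.3   0.003]
tray top [([373, 160], [0.621, -0.268]), ([412, 166], [0.604, -0.374]), ([395, 263], [0.34, -0.319]), ([355, 254], [0.365, -0.212])]
tray side [([323, 295], [0.632, -0.233]), ([326, 350], [0.598, -0.362]), ([206, 353], [0.341, -0.316]), ([207, 305], [0.357, -0.203])]
mill [[0.477, 0.172], [0.717, 0.153], [0.69, -0.13], [0.452, -0.106]]
ball top 53 [ 0.559 -0.306]
ball top 59 [ 0.554 -0.336]
ball top 107 [ 0.531 -0.286]
ball top 55 [ 0.523 -0.33 ]
ball top 53 [ 0.505 -0.267]
ball top 108 [ 0.499 -0.311]
ball side 83 [ 0.505 -0.266]
ball side 78 [ 0.532 -0.271]
ball side 83 [ 0.53  -0.298]
ball side 86 [ 0.559 -0.305]
ball side 85 [ 0.499 -0.296]
ball side 88 [ 0.498 -0.323]
ball side 91 [ 0.524 -0.329]
ball side 85 [ 0.554 -0.334]
```

View pics/c1.png

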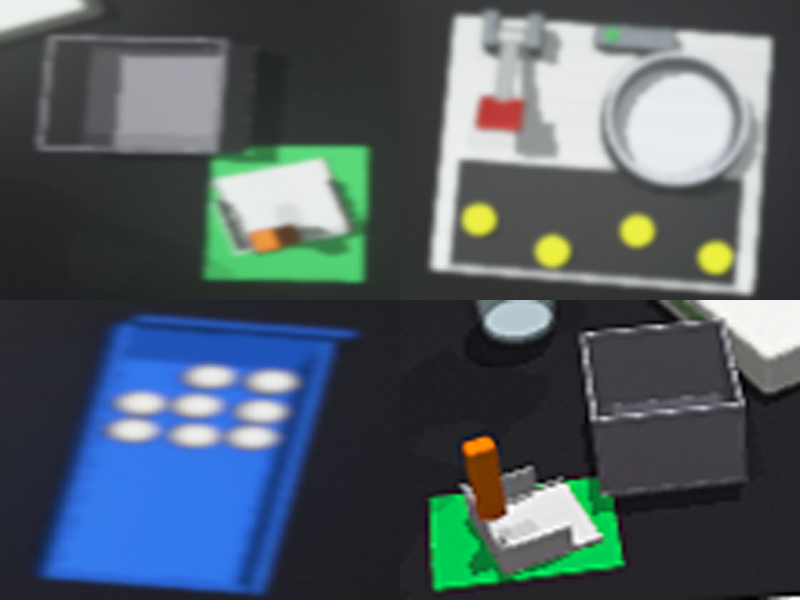

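>>> apply_moves:
  increments:
    - {"travel": [0, 0, 0.47], "yaw": -0.84}
    - {"travel": [0, 0, 0.47], "yaw": -0.84}
    - {"travel": [0, 0, 0.47], "yaw": -0.84}
    - {"travel": [0, 0, 0.47], "yaw": -0.84}
    - {"travel": [0, 0, 0.47], "yaw": -0.84}
  grip: 0.65

```text
t: 0.82
position: [0.2249, 0.4743, 0.1602]
tool_rot: [-0.0, -3.141, 0.0]
wrist_force: [-0.4, 0.2, 0.9]
width: 0.0556
grasp_force: 0.0
```

>>> apply_moves:
  increments:
    - {"travel": [-0.66, -0.77, 0], "yaw": 0}
    - {"travel": [-0.66, -0.77, 0], "yaw": 0}
    - {"travel": [-0.66, -0.77, 0], "yaw": 0}
    - {"travel": [-0.66, -0.77, 0], "yaw": 0}
    - {"travel": [-0.66, -0.77, 0], "yaw": 0}

```text
t: 1.45
position: [0.3241, 0.3578, 0.1607]
tool_rot: [-0.005, -3.141, 0.0]
wrist_force: [-0.0, -0.0, -0.3]
width: 0.0557
grasp_force: 0.0
```

```bash
cat >> h.py <<'E'
def need(x,y,z,head=None):
    "units of 3 cm along tool axes, yaw units for the tool-y heading (deg)"
    s=manip.state(); M=R.from_rotvec(s['tool_rot']).as_matrix(); d=np.array([x,y,z])-s['position']
    h=np.degrees(np.arctan2(M[1,1],M[0,1])); yw=0 if head is None else -(head-h)/6
    print('need',np.round(M.T@d/.03,2),'yaw',round(yw,2),'head',round(h,2))
def caps():
    a=shot('top');
    for c,s,bb in blobs(masks(a)['yellow'],8):
        p=plane(a,*c,.028)
        if p[0]<.68 and abs(p[1])<.5: print('cap',np.round(c,1),s,np.round(p[:2]-[0,.002],4))
    return a
E
python3 - <<'E'
from h import *
st();need(.52,.126,.16,90);a=caps()
P=[(104.3,176),(152.7,177.3),(150.5,226.3),(100.5,225)]
q=np.array([plane(a,*p,.09)[:2] for p in P]);print(q.round(3).tolist(),q.mean(0))
E
```

```text
t 1.45 p [0.3241 0.3578 0.1607] rot [[-1.0, 0.003, -0.0], [0.003, 1.0, -0.0], [0.0, -0.0, -1.0]] w 0.0557 F [-0.  -0.  -0.3]
need [-6.55 -7.71  0.02] yaw -0.03 head 89.83
cap [229.4 197.8] 82 [0.5211 0.1263]
cap [278.7 201.5] 83 [ 0.5094 -0.009 ]
cap [252.4 208.4] 83 [0.4911 0.0635]
cap [303.2 210.5] 88 [ 0.4843 -0.0756]
[[0.578, 0.452], [0.573, 0.325], [0.445, 0.329], [0.449, 0.46]] [0.51102566 0.3915765 ]
```

>>> apply_moves:
  increments:
    - {"travel": [-0.66, -0.77, 0], "yaw": 0}
    - {"travel": [-0.66, -0.77, 0], "yaw": 0}
    - {"travel": [-0.66, -0.77, 0], "yaw": 0}
    - {"travel": [-0.66, -0.77, 0], "yaw": 0}
    - {"travel": [-0.66, -0.77, 0], "yaw": 0}

```text
t: 2.12
position: [0.4227, 0.2421, 0.1607]
tool_rot: [-0.005, -3.141, -0.0]
wrist_force: [0.6, 0.5, 0.7]
width: 0.0552
grasp_force: 0.0
```

>>> apply_moves:
  increments:
    - {"travel": [-0.65, -0.77, 0.6], "yaw": 0}
    - {"travel": [-0.65, -0.77, 0.6], "yaw": 0}
    - {"travel": [-0.65, -0.77, 0.6], "yaw": 0}
    - {"travel": [-0.65, -0.77, 0.6], "yaw": 0}
    - {"travel": [-0.65, -0.77, 0.6], "yaw": 0}

```text
t: 2.75
position: [0.52, 0.1263, 0.0701]
tool_rot: [-0.005, -3.141, -0.0]
wrist_force: [0.5, -0.5, -0.6]
width: 0.0557
grasp_force: 0.0
```

```bash
python3 - <<'E'
from h import *
st();need(.521,.1255,.014,90)
w=shot('wrist','w1.png');print(np.round(w['cam_to_world'],3).tolist(),np.round(w['intrinsics'],1).tolist())
for c,s,b in blobs(masks(w)['yellow'],30): print(c,s,plane(w,*c,.028).round(4))
E
```

```text
t 2.75 p [0.52   0.1263 0.0701] rot [[-1.0, 0.003, -0.0], [0.003, 1.0, 0.0], [0.0, 0.0, -1.0]] w 0.0557 F [ 0.5 -0.5 -0.6]
need [-0.04 -0.03  1.87] yaw -0.03 head 89.83
[[0.003, 0.961, 0.276, 0.45], [1.0, -0.003, -0.001, 0.127], [0.0, 0.276, -0.961, 0.212], [0.0, 0.0, 0.0, 1.0]] [[283.9, 0.0, 256.4], [0.0, 283.9, 190.0], [0.0, 0.0, 1.0]]
[165.43076923 175.3993311 ] 1495 [0.4926 0.0664 0.028 ]
[ 65.72177668 199.50215916] 1621 [ 0.5092 -0.0032  0.028 ]
[257.17401575 215.44409449] 1270 [0.5212 0.1274 0.028 ]
```

View pics/w1.png

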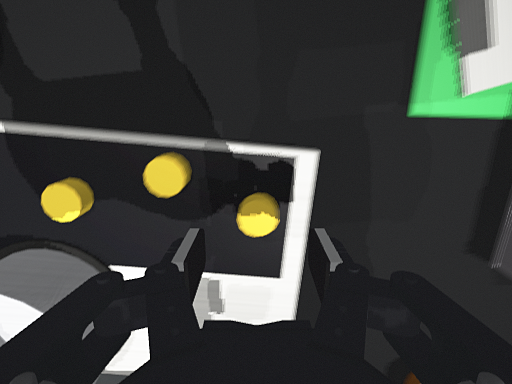

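>>> apply_moves:
  increments:
    - {"travel": [0, 0.03, 0.5], "yaw": 0}
    - {"travel": [0, 0, 0.6], "yaw": 0}
    - {"travel": [0, 0, 0.5], "yaw": 0}
    - {"travel": [0, 0, 0.27], "yaw": 0}
    - {"travel": [0, 0, 0], "yaw": 0}

```text
t: 3.42
position: [0.519, 0.1283, 0.0142]
tool_rot: [-0.004, -3.141, 0.0]
wrist_force: [0.2, -0.8, 0.2]
width: 0.0557
grasp_force: 0.0
```

>>> apply_moves:
  increments:
    - {"travel": [0, 0, 0], "yaw": 0}
    - {"travel": [0, 0, 0], "yaw": 0}
    - {"travel": [0, 0, 0], "yaw": 0}
    - {"travel": [0, 0, 0], "yaw": 0}
    - {"travel": [0, 0, 0], "yaw": 0}
  grip: 0
  grip_force: 30

```text
t: 4.05
position: [0.5199, 0.128, 0.0154]
tool_rot: [0.005, 3.14, 0.0]
wrist_force: [-1.5, 0.2, 5.7]
width: 0.0264
grasp_force: 29.8
```

>>> apply_moves:
  increments:
    - {"travel": [0, 0, -0.9], "yaw": 0}
    - {"travel": [0, 0, -0.9], "yaw": 0}
    - {"travel": [0, 0, -0.9], "yaw": 0}
    - {"travel": [0, 0, -0.9], "yaw": 0}
    - {"travel": [0, 0, -0.9], "yaw": 0}

```text
t: 4.68
position: [0.5192, 0.1278, 0.1505]
tool_rot: [-0.005, -3.141, 0.0]
wrist_force: [-0.3, 0.4, -0.0]
width: 0.0265
grasp_force: 29.7
```

>>> apply_moves:
  increments:
    - {"travel": [0.05, 0.9, 0], "yaw": 0}
    - {"travel": [0.05, 0.9, 0], "yaw": 0}
    - {"travel": [0.05, 0.9, 0], "yaw": 0}
    - {"travel": [0.05, 0.9, 0], "yaw": 0}
    - {"travel": [0.05, 0.9, 0], "yaw": 0}

```text
t: 5.3
position: [0.5121, 0.2637, 0.1496]
tool_rot: [-0.005, -3.141, 0.0]
wrist_force: [0.5, -0.4, 0.2]
width: 0.0263
grasp_force: 29.7
```

>>> apply_moves:
  increments:
    - {"travel": [0, 0.9, 0], "yaw": 0}
    - {"travel": [0, 0.9, 0], "yaw": 0}
    - {"travel": [0, 0.9, 0.3], "yaw": 0}
    - {"travel": [0, 0.8, 0.4], "yaw": 0}
    - {"travel": [0, 0.4, 0.4], "yaw": 0}

```text
t: 5.92
position: [0.5123, 0.381, 0.1156]
tool_rot: [-0.003, -3.141, 0.0]
wrist_force: [0.2, 0.1, 0.3]
width: 0.0265
grasp_force: 29.7
```

>>> apply_moves:
  increments:
    - {"travel": [0, 0, 0.1], "yaw": 0}
    - {"travel": [0, 0, 0], "yaw": 0}
    - {"travel": [0, 0, 0], "yaw": 0}
    - {"travel": [0, 0, 0], "yaw": 0}
    - {"travel": [0, 0, -0.7], "yaw": 0}
  grip: 0.65

```text
t: 6.55
position: [0.5119, 0.3791, 0.1337]
tool_rot: [-0.005, -3.139, 0.002]
wrist_force: [0.7, -0.2, 0.5]
width: 0.0553
grasp_force: 0.0
```

```bash
python3 - <<'E'
from h import *
st();caps();need(.4915,.065,.16,90)
E
```

```text
t 6.55 p [0.5119 0.3791 0.1337] rot [[-1.0, 0.003, -0.003], [0.003, 1.0, -0.002], [0.003, -0.002, -1.0]] w 0.0553 F [ 0.7 -0.2  0.5]
cap [278.7 201.5] 83 [ 0.5094 -0.009 ]
cap [138.5 205.2] 18 [0.503  0.3768]
cap [252.4 208.4] 84 [0.4912 0.0634]
cap [303.2 210.5] 88 [ 0.4843 -0.0756]
need [  0.7  -10.51  -0.76] yaw -0.03 head 89.81
```

>>> apply_moves:
  increments:
    - {"travel": [0.07, -0.95, -0.2], "yaw": 0}
    - {"travel": [0.07, -0.95, 0], "yaw": 0}
    - {"travel": [0.07, -0.95, 0], "yaw": 0}
    - {"travel": [0.07, -0.95, 0], "yaw": 0}
    - {"travel": [0.07, -0.95, 0], "yaw": 0}

```text
t: 7.22
position: [0.5018, 0.2364, 0.1409]
tool_rot: [0.005, 3.141, 0.0]
wrist_force: [0.6, 0.1, 0.4]
width: 0.0557
grasp_force: 0.0
```

>>> apply_moves:
  increments:
    - {"travel": [0.07, -0.95, 0], "yaw": 0}
    - {"travel": [0.07, -0.95, 0], "yaw": 0}
    - {"travel": [0.07, -0.95, 0.3], "yaw": 0}
    - {"travel": [0.07, -0.95, 0.8], "yaw": 0}
    - {"travel": [0.07, -0.95, 0.9], "yaw": 0}

```text
t: 7.85
position: [0.4913, 0.094, 0.0807]
tool_rot: [0.005, 3.139, 0.0]
wrist_force: [0.4, -0.2, -0.6]
width: 0.0554
grasp_force: 0.0
```

>>> apply_moves:
  increments:
    - {"travel": [0, -0.97, 0.8], "yaw": 0}
    - {"travel": [0, 0, 0.5], "yaw": 0}
    - {"travel": [0, 0, 0], "yaw": 0}
    - {"travel": [0, 0, 0], "yaw": 0}
    - {"travel": [0, 0, 0], "yaw": 0}

```text
t: 8.48
position: [0.4913, 0.0666, 0.0425]
tool_rot: [0.003, 3.14, 0.0]
wrist_force: [-0.1, -0.3, -0.4]
width: 0.0558
grasp_force: 0.0
```

```bash
python3 - <<'E'
from h import *
st()
w=shot('wrist')
for c,s,b in blobs(masks(w)['yellow'],30): print(c,s,plane(w,*c,.028).round(4))
need(.4918,.065,.0155,90)
E
```

```text
t 8.47 p [0.4913 0.0666 0.0425] rot [[-1.0, 0.002, 0.002], [0.002, 1.0, 0.0], [-0.002, 0.0, -1.0]] w 0.0558 F [-0.1 -0.3 -0.4]
[ 30.05588822 213.49401198] 2004 [ 0.4805 -0.066   0.028 ]
[255.31060606 221.59772727] 1320 [0.4858 0.0665 0.028 ]
[149.58333333 239.63888889] 540 [0.4974 0.0025 0.028 ]
[255.         249.28571429] 35 [0.504  0.0663 0.028 ]
need [-0.02 -0.05  0.9 ] yaw -0.02 head 89.89
```

>>> apply_moves:
  increments:
    - {"travel": [0, 0, 0.5], "yaw": 0}
    - {"travel": [0, 0, 0.4], "yaw": 0}
    - {"travel": [0, 0, 0], "yaw": 0}
    - {"travel": [0, 0, 0], "yaw": 0}
    - {"travel": [0, 0, 0], "yaw": 0}

```text
t: 9.15
position: [0.491, 0.0659, 0.0149]
tool_rot: [0.005, 3.141, 0.0]
wrist_force: [1.2, -0.0, 0.3]
width: 0.0555
grasp_force: 0.0
```

>>> apply_moves:
  increments:
    - {"travel": [0, 0, 0], "yaw": 0}
    - {"travel": [0, 0, 0], "yaw": 0}
    - {"travel": [0, 0, 0], "yaw": 0}
    - {"travel": [0, 0, 0], "yaw": 0}
    - {"travel": [0, 0, 0], "yaw": 0}
  grip: 0

```text
t: 9.78
position: [0.4909, 0.0659, 0.0151]
tool_rot: [0.005, 3.141, 0.0]
wrist_force: [-1.0, -0.1, 5.2]
width: 0.0263
grasp_force: 29.7
```

>>> apply_moves:
  increments:
    - {"travel": [0, 0, -0.9], "yaw": 0}
    - {"travel": [0, 0, -0.9], "yaw": 0}
    - {"travel": [0, 0.9, -0.9], "yaw": 0}
    - {"travel": [0, 0.95, -0.9], "yaw": 0}
    - {"travel": [0, 0.95, -0.9], "yaw": 0}

```text
t: 10.4
position: [0.4908, 0.1507, 0.1504]
tool_rot: [-0.005, -3.141, -0.0]
wrist_force: [1.1, -0.9, 0.2]
width: 0.0266
grasp_force: 29.7
```

>>> apply_moves:
  increments:
    - {"travel": [0, 0.95, 0], "yaw": 0}
    - {"travel": [0, 0.95, 0], "yaw": 0}
    - {"travel": [0, 0.95, 0], "yaw": 0}
    - {"travel": [0, 0.95, 0], "yaw": 0}
    - {"travel": [0, 0.95, 0], "yaw": 0}

```text
t: 11.02
position: [0.4912, 0.2933, 0.1494]
tool_rot: [-0.005, -3.141, 0.0]
wrist_force: [-0.4, -0.4, -0.1]
width: 0.0266
grasp_force: 29.7
```

>>> apply_moves:
  increments:
    - {"travel": [0, 0.95, 0], "yaw": 0}
    - {"travel": [0, 0.9, 0.3], "yaw": 0}
    - {"travel": [0, 0.9, 0.4], "yaw": 0}
    - {"travel": [0, 0.4, 0.4], "yaw": 0}
    - {"travel": [0, 0.1, 0.1], "yaw": 0}

```text
t: 11.65
position: [0.491, 0.3898, 0.1123]
tool_rot: [-0.004, -3.14, 0.002]
wrist_force: [0.6, -0.5, 0.2]
width: 0.0265
grasp_force: 29.7
```

>>> apply_moves:
  increments:
    - {"travel": [0, 0, 0], "yaw": 0}
    - {"travel": [0, 0, 0], "yaw": 0}
    - {"travel": [0, 0, 0], "yaw": 0}
    - {"travel": [0, 0, 0], "yaw": 0}
    - {"travel": [0, 0, -0.9], "yaw": 0}
  grip: 0.65

```text
t: 12.28
position: [0.4906, 0.389, 0.1391]
tool_rot: [-0.005, -3.138, 0.004]
wrist_force: [1.4, 0.4, 0.4]
width: 0.0555
grasp_force: 0.0
```

```bash
python3 - <<'E'
from h import *
st();caps();need(.509,-.006,.15,90)
E
```

```text
t 12.28 p [0.4906 0.389  0.1391] rot [[-1.0, 0.003, -0.004], [0.003, 1.0, -0.002], [0.004, -0.002, -1.0]] w 0.0555 F [1.4 0.4 0.4]
cap [278.7 201.5] 83 [ 0.5094 -0.009 ]
cap [140.2 202.6] 48 [0.5102 0.3722]
cap [303.2 210.5] 89 [ 0.4842 -0.0758]
cap [129.1 216.9] 54 [0.4711 0.4022]
need [ -0.58 -13.21  -0.21] yaw -0.03 head 89.83
```

>>> apply_moves:
  increments:
    - {"travel": [-0.04, -0.94, -0.2], "yaw": 0}
    - {"travel": [-0.04, -0.94, 0], "yaw": 0}
    - {"travel": [-0.04, -0.94, 0], "yaw": 0}
    - {"travel": [-0.04, -0.94, 0], "yaw": 0}
    - {"travel": [-0.04, -0.94, 0], "yaw": 0}

```text
t: 12.95
position: [0.4973, 0.2479, 0.1469]
tool_rot: [0.005, 3.141, 0.0]
wrist_force: [0.1, 0.9, -0.1]
width: 0.0554
grasp_force: 0.0
```

>>> apply_moves:
  increments:
    - {"travel": [-0.04, -0.94, 0], "yaw": 0}
    - {"travel": [-0.04, -0.94, 0], "yaw": 0}
    - {"travel": [-0.04, -0.94, 0], "yaw": 0}
    - {"travel": [-0.04, -0.94, 0], "yaw": 0}
    - {"travel": [-0.04, -0.94, 0], "yaw": 0}

```text
t: 13.58
position: [0.5029, 0.1069, 0.1469]
tool_rot: [0.005, 3.141, 0.0]
wrist_force: [-0.2, -0.2, 0.7]
width: 0.0557
grasp_force: 0.0
```

>>> apply_moves:
  increments:
    - {"travel": [-0.04, -0.94, 0.5], "yaw": 0}
    - {"travel": [-0.04, -0.94, 0.8], "yaw": 0}
    - {"travel": [-0.04, -0.94, 0.8], "yaw": 0}
    - {"travel": [-0.04, -0.94, 0.8], "yaw": 0}
    - {"travel": [0, 0, 0.4], "yaw": 0}

```text
t: 14.2
position: [0.5071, -0.0064, 0.0467]
tool_rot: [-0.009, -3.141, -0.0]
wrist_force: [0.2, 0.8, -0.2]
width: 0.0555
grasp_force: 0.0
```

```bash
python3 - <<'E'
from h import *
st()
w=shot('wrist')
for c,s,b in blobs(masks(w)['yellow'],30): print(c,s,plane(w,*c,.028).round(4))
need(.509,-.006,.0155,90)
E
```

```text
t 14.2 p [ 0.5071 -0.0064  0.0467] rot [[-1.0, 0.006, -0.001], [0.006, 1.0, 0.0], [0.001, 0.0, -1.0]] w 0.0555 F [ 0.2  0.8 -0.2]
[146.92442159 190.04678663] 1945 [ 0.4829 -0.0703  0.028 ]
[255.90090634 227.59577039] 1655 [ 0.5072 -0.0062  0.028 ]
need [-0.09 -0.02  1.01] yaw -0.05 head 89.71
```

>>> apply_moves:
  increments:
    - {"travel": [-0.05, 0, 0.5], "yaw": 0}
    - {"travel": [0, 0, 0.5], "yaw": 0}
    - {"travel": [0, 0, 0], "yaw": 0}
    - {"travel": [0, 0, 0], "yaw": 0}
    - {"travel": [0, 0, 0], "yaw": 0}

```text
t: 14.88
position: [0.5092, -0.0049, 0.0182]
tool_rot: [0.004, 3.141, -0.0]
wrist_force: [0.9, 0.6, 0.5]
width: 0.0555
grasp_force: 0.0
```

>>> apply_moves:
  increments:
    - {"travel": [0, 0, 0], "yaw": 0}
    - {"travel": [0, 0, 0], "yaw": 0}
    - {"travel": [0, 0, 0], "yaw": 0}
    - {"travel": [0, 0, 0], "yaw": 0}
    - {"travel": [0, 0, 0], "yaw": 0}
  grip: 0

```text
t: 15.5
position: [0.509, -0.005, 0.0182]
tool_rot: [0.005, 3.141, -0.0]
wrist_force: [-1.9, 0.0, 6.7]
width: 0.0263
grasp_force: 29.5
```

>>> apply_moves:
  increments:
    - {"travel": [0, 0, -0.9], "yaw": 0}
    - {"travel": [0, 0, -0.9], "yaw": 0}
    - {"travel": [0, 0.9, -0.9], "yaw": 0}
    - {"travel": [0, 0.95, -0.9], "yaw": 0}
    - {"travel": [0, 0.95, -0.9], "yaw": 0}

```text
t: 16.12
position: [0.5089, 0.0798, 0.1535]
tool_rot: [-0.005, -3.142, -0.0]
wrist_force: [0.2, -0.8, -0.6]
width: 0.0264
grasp_force: 29.6
```

>>> apply_moves:
  increments:
    - {"travel": [-0.08, 0.95, 0], "yaw": 0}
    - {"travel": [-0.08, 0.95, 0], "yaw": 0}
    - {"travel": [-0.08, 0.95, 0], "yaw": 0}
    - {"travel": [-0.08, 0.95, 0], "yaw": 0}
    - {"travel": [-0.08, 0.95, 0], "yaw": 0}

```text
t: 16.75
position: [0.5214, 0.2224, 0.1525]
tool_rot: [-0.005, -3.141, 0.0]
wrist_force: [0.4, -0.1, -1.0]
width: 0.0263
grasp_force: 29.6
```

>>> apply_moves:
  increments:
    - {"travel": [-0.08, 0.95, 0], "yaw": 0}
    - {"travel": [-0.08, 0.95, 0], "yaw": 0}
    - {"travel": [-0.08, 0.95, 0.3], "yaw": 0}
    - {"travel": [0, 0.95, 0.4], "yaw": 0}
    - {"travel": [0, 0.9, 0.4], "yaw": 0}

```text
t: 17.38
position: [0.5289, 0.3634, 0.119]
tool_rot: [-0.005, -3.141, 0.0]
wrist_force: [-0.1, 0.2, 0.1]
width: 0.0262
grasp_force: 29.6
```

>>> apply_moves:
  increments:
    - {"travel": [0, 0.9, 0.1], "yaw": 0}
    - {"travel": [0, 0.2, 0], "yaw": 0}
    - {"travel": [0, 0, 0], "yaw": 0}
    - {"travel": [0, 0, 0], "yaw": 0}
    - {"travel": [0, 0, 0], "yaw": 0}

```text
t: 18.0
position: [0.5295, 0.3947, 0.1171]
tool_rot: [0.006, 3.141, 0.0]
wrist_force: [-0.1, 0.2, 0.0]
width: 0.0261
grasp_force: 29.6
```

>>> apply_moves:
  increments:
    - {"travel": [0, 0, 0], "yaw": 0}
    - {"travel": [0, 0, 0], "yaw": 0}
    - {"travel": [0, 0, 0], "yaw": 0}
    - {"travel": [0, 0, 0], "yaw": 0}
    - {"travel": [0, 0, -0.9], "yaw": 0}
  grip: 0.65

```text
t: 18.62
position: [0.528, 0.3948, 0.1416]
tool_rot: [-0.005, -3.137, 0.004]
wrist_force: [0.4, 0.3, 0.1]
width: 0.0555
grasp_force: 0.0
```

```bash
python3 - <<'E'
from h import *
st();caps();need(.484,-.073,.15,90)
E
```

```text
t 18.62 p [0.528  0.3948 0.1416] rot [[-1.0, 0.003, -0.005], [0.003, 1.0, -0.003], [0.004, -0.003, -1.0]] w 0.0555 F [0.4 0.3 0.1]
cap [126.3 183.3] 46 [0.564  0.4114]
cap [138.9 203.2] 57 [0.5086 0.3759]
cap [303.1 210.5] 87 [ 0.4841 -0.0755]
cap [130.5 217.9] 73 [0.4684 0.3985]
need [  1.49 -15.64  -0.12] yaw -0.03 head 89.83
```

>>> apply_moves:
  increments:
    - {"travel": [0.1, -0.98, -0.2], "yaw": 0}
    - {"travel": [0.1, -0.98, 0], "yaw": 0}
    - {"travel": [0.1, -0.98, 0], "yaw": 0}
    - {"travel": [0.1, -0.98, 0], "yaw": 0}
    - {"travel": [0.1, -0.98, 0], "yaw": 0}

```text
t: 19.3
position: [0.5137, 0.2477, 0.1498]
tool_rot: [0.004, 3.141, 0.0]
wrist_force: [-0.4, -0.1, -0.8]
width: 0.0556
grasp_force: 0.0
```

>>> apply_moves:
  increments:
    - {"travel": [0.1, -0.98, 0], "yaw": 0}
    - {"travel": [0.1, -0.98, 0], "yaw": 0}
    - {"travel": [0.1, -0.98, 0], "yaw": 0}
    - {"travel": [0.1, -0.98, 0], "yaw": 0}
    - {"travel": [0.1, -0.98, 0], "yaw": 0}

```text
t: 19.92
position: [0.4983, 0.1007, 0.1498]
tool_rot: [0.004, 3.141, 0.0]
wrist_force: [1.1, 0.1, 0.1]
width: 0.0559
grasp_force: 0.0
```

>>> apply_moves:
  increments:
    - {"travel": [0.1, -0.98, 0], "yaw": 0}
    - {"travel": [0.1, -0.98, 0], "yaw": 0}
    - {"travel": [0.1, -0.98, 0.8], "yaw": 0}
    - {"travel": [0.1, -0.98, 0.9], "yaw": 0}
    - {"travel": [0.1, -0.98, 0.9], "yaw": 0}

```text
t: 20.55
position: [0.483, -0.0463, 0.0712]
tool_rot: [0.005, 3.14, -0.0]
wrist_force: [-0.1, -0.1, -0.2]
width: 0.0559
grasp_force: 0.0
```

>>> apply_moves:
  increments:
    - {"travel": [0, -0.9, 0.7], "yaw": 0}
    - {"travel": [0, 0, 0], "yaw": 0}
    - {"travel": [0, 0, 0], "yaw": 0}
    - {"travel": [0, 0, 0], "yaw": 0}
    - {"travel": [0, 0, 0], "yaw": 0}

```text
t: 21.18
position: [0.4832, -0.0718, 0.0513]
tool_rot: [0.003, 3.14, -0.0]
wrist_force: [-0.8, -0.5, 0.1]
width: 0.0557
grasp_force: 0.0
```

```bash
python3 - <<'E'
from h import *
st()
w=shot('wrist')
for c,s,b in blobs(masks(w)['yellow'],30): print(c,s,plane(w,*c,.028).round(4))
need(.484,-.073,.0155,90)
E
```

```text
t 21.18 p [ 0.4832 -0.0718  0.0513] rot [[-1.0, 0.002, 0.001], [0.002, 1.0, -0.0], [-0.001, -0.0, -1.0]] w 0.0557 F [-0.8 -0.5  0.1]
[253.1641604  223.06954887] 1596 [ 0.4823 -0.0733  0.028 ]
need [-0.03 -0.04  1.19] yaw -0.02 head 89.89
```

>>> apply_moves:
  increments:
    - {"travel": [0, -0.05, 0.6], "yaw": 0}
    - {"travel": [0, 0, 0.57], "yaw": 0}
    - {"travel": [0, 0, 0], "yaw": 0}
    - {"travel": [0, 0, 0], "yaw": 0}
    - {"travel": [0, 0, 0], "yaw": 0}

```text
t: 21.85
position: [0.4833, -0.0739, 0.0163]
tool_rot: [0.004, 3.14, -0.001]
wrist_force: [0.1, -0.0, 0.1]
width: 0.0557
grasp_force: 0.0
```

>>> apply_moves:
  increments:
    - {"travel": [0, 0, 0], "yaw": 0}
    - {"travel": [0, 0, 0], "yaw": 0}
    - {"travel": [0, 0, 0], "yaw": 0}
    - {"travel": [0, 0, 0], "yaw": 0}
    - {"travel": [0, 0, 0], "yaw": 0}
  grip: 0

```text
t: 22.48
position: [0.483, -0.0739, 0.0161]
tool_rot: [0.005, 3.141, -0.0]
wrist_force: [-0.9, 0.0, 6.1]
width: 0.0268
grasp_force: 29.4
```

>>> apply_moves:
  increments:
    - {"travel": [0, 0, -0.9], "yaw": 0}
    - {"travel": [0, 0, -0.9], "yaw": 0}
    - {"travel": [0, 0.9, -0.9], "yaw": 0}
    - {"travel": [0, 0.95, -0.9], "yaw": 0}
    - {"travel": [0, 0.95, -0.9], "yaw": 0}

```text
t: 23.1
position: [0.4828, 0.0109, 0.1515]
tool_rot: [0.005, 3.142, 0.0]
wrist_force: [0.6, 0.3, -0.1]
width: 0.0263
grasp_force: 29.7
```

>>> apply_moves:
  increments:
    - {"travel": [-0.09, 0.98, 0], "yaw": 0}
    - {"travel": [-0.09, 0.98, 0], "yaw": 0}
    - {"travel": [-0.09, 0.98, 0], "yaw": 0}
    - {"travel": [-0.09, 0.98, 0], "yaw": 0}
    - {"travel": [-0.09, 0.98, 0], "yaw": 0}

```text
t: 23.72
position: [0.4969, 0.158, 0.1505]
tool_rot: [-0.005, -3.141, -0.0]
wrist_force: [0.4, 0.0, 0.5]
width: 0.0267
grasp_force: 29.7
```

>>> apply_moves:
  increments:
    - {"travel": [-0.09, 0.98, 0], "yaw": 0}
    - {"travel": [-0.09, 0.98, 0], "yaw": 0}
    - {"travel": [-0.09, 0.98, 0], "yaw": 0}
    - {"travel": [-0.09, 0.98, 0], "yaw": 0}
    - {"travel": [-0.09, 0.98, 0.3], "yaw": 0}

```text
t: 24.35
position: [0.5113, 0.3052, 0.142]
tool_rot: [0.005, 3.14, 0.001]
wrist_force: [0.2, -0.1, -0.2]
width: 0.0266
grasp_force: 29.7
```

>>> apply_moves:
  increments:
    - {"travel": [0, 0.98, 0.4], "yaw": 0}
    - {"travel": [0, 0.98, 0.4], "yaw": 0}
    - {"travel": [0, 0.9, 0.1], "yaw": 0}
    - {"travel": [0, 0.4, 0], "yaw": 0}
    - {"travel": [0, 0, 0], "yaw": 0}

```text
t: 24.98
position: [0.5111, 0.4021, 0.1145]
tool_rot: [0.003, 3.142, -0.0]
wrist_force: [0.3, -0.4, -0.4]
width: 0.0262
grasp_force: 29.7
```

>>> apply_moves:
  increments:
    - {"travel": [0, 0, 0], "yaw": 0}
    - {"travel": [0, 0, 0], "yaw": 0}
    - {"travel": [0, 0, 0], "yaw": 0}
    - {"travel": [0, 0, 0], "yaw": 0}
    - {"travel": [0, 0, -0.9], "yaw": 0}
  grip: 0.65

```text
t: 25.6
position: [0.5101, 0.4009, 0.1397]
tool_rot: [-0.005, -3.137, 0.004]
wrist_force: [0.5, -0.2, -0.2]
width: 0.0553
grasp_force: 0.0
```

```bash
python3 - <<'E'
from h import *
st();a=caps();need(.35,.29,.19,107)
E
```

```text
t 25.6 p [0.5101 0.4009 0.1397] rot [[-1.0, 0.003, -0.004], [0.003, 1.0, -0.003], [0.004, -0.003, -1.0]] w 0.0553 F [ 0.5 -0.2 -0.2]
cap [126.1 185. ] 82 [0.5593 0.412 ]
cap [138.7 203.2] 76 [0.5086 0.3763]
cap [130.5 218.5] 59 [0.4667 0.3984]
need [ 5.39 -3.76 -1.52] yaw -2.86 head 89.83
```

>>> apply_moves:
  increments:
    - {"travel": [0.5, -0.3, -0.9], "yaw": 0}
    - {"travel": [0.9, -0.7, -0.9], "yaw": 0}
    - {"travel": [0.9, -0.7, -0.3], "yaw": 0}
    - {"travel": [0.9, -0.7, 0], "yaw": 0}
    - {"travel": [0.9, -0.7, 0], "yaw": 0}

```text
t: 26.28
position: [0.3871, 0.3086, 0.2049]
tool_rot: [0.005, 3.141, 0.001]
wrist_force: [-0.8, 0.9, 1.1]
width: 0.0558
grasp_force: 0.0
```

>>> apply_moves:
  increments:
    - {"travel": [0.9, -0.66, 0], "yaw": 0}
    - {"travel": [0.4, 0, 0], "yaw": -0.9}
    - {"travel": [0, 0, 0], "yaw": -0.95}
    - {"travel": [0, 0, 0], "yaw": -0.95}
    - {"travel": [0, 0, 0], "yaw": 0}

```text
t: 26.9
position: [0.3489, 0.2895, 0.2047]
tool_rot: [-0.453, 3.108, 0.0]
wrist_force: [0.4, -0.4, 0.0]
width: 0.0558
grasp_force: 0.0
```

```bash
python3 - <<'E'
from h import *
st();a=caps();w=shot('wrist','w2.png');b=shot('side')
for c,s,bb in blobs(masks(w)['orange'],20): print('handle top',c,s,bb,plane(w,*c,.113).round(4))
for c,s,bb in blobs(masks(b)['orange'],20): print('side',c,s,bb)
for c,s,bb in blobs(masks(a)['orange'],10): print('top',c,s,bb)
E
```

```text
t 26.9 p [0.3489 0.2895 0.2047] rot [[-0.958, -0.285, 0.001], [-0.285, 0.958, 0.0], [-0.001, 0.0, -1.0]] w 0.0558 F [ 0.4 -0.4  0. ]
cap [126.2 185. ] 77 [0.5592 0.4117]
cap [117.8 199.5] 76 [0.5193 0.4344]
cap [139.1 203.2] 63 [0.5085 0.3753]
cap [130.5 217.8] 73 [0.4686 0.3984]
handle top [258.5743349  185.81377152] 639 [250 167  20  41] [0.3421 0.29   0.113 ]
side [296.86131387 129.19708029] 137 [290 124  15  11]
side [182.94594595 144.70810811] 185 [177 134  12  23]
```

View pics/w2.png

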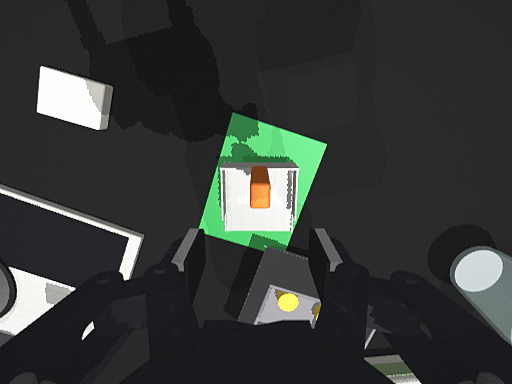

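```bash
python3 - <<'E'
from h import *
w=shot('wrist');im=w['img'];h=cv2.cvtColor(im,cv2.COLOR_RGB2HSV)
print(h[165:212:3,260].tolist())
m=cv2.inRange(h,np.array((5,170,200)),np.array((16,255,255)));
for c,s,bb in blobs(m,20): print(c,s,bb,plane(w,*c,.113).round(4))
wh=cv2.inRange(h,np.array((0,0,150)),np.array((179,50,255)))
for r in (222,228,230,232,234): 
    q=np.where(wh[r,205:315])[0]+205; print(r,q[:1],q[-1:])
for c in (230,240,280,290):
    q=np.where(wh[200:240,c])[0]+200; print(c,q[-1]); print(plane(w,c,q[-1]+.5,.005).round(4))
need(.35,.29,.08)
E
```

```text
[[12, 43, 106], [12, 200, 116], [12, 200, 115], [12, 204, 114], [12, 195, 118], [12, 206, 115], [12, 199, 169], [14, 179, 248], [15, 175, 249], [15, 174, 249], [14, 174, 249], [16, 171, 253], [17, 170, 254], [17, 172, 254], [14, 203, 253], [90, 3, 249]]
[258.65349544 194.63525836] 329 [251 184  19  24] [0.3496 0.2923 0.113 ]
222 [224] [292]
228 [225] [292]
230 [225] [292]
232 [] []
234 [] []
230 230
[0.4385 0.2806 0.005 ]
240 230
[0.4348 0.2932 0.005 ]
280 230
[0.4199 0.3432 0.005 ]
290 227
[0.4121 0.3544 0.005 ]
need [-0.04  0.01  4.15] yaw 0 head 106.55
```

>>> apply_moves:
  increments:
    - {"travel": [-0.02, 0.06, 0.9], "yaw": 0}
    - {"travel": [0, 0, 0.95], "yaw": 0}
    - {"travel": [0, 0, 0.95], "yaw": 0}
    - {"travel": [0, 0, 0.95], "yaw": 0}
    - {"travel": [0, 0, 0.9], "yaw": 0}

```text
t: 27.72
position: [0.3491, 0.2915, 0.0642]
tool_rot: [-0.453, 3.109, 0.0]
wrist_force: [-0.3, -0.1, 0.4]
width: 0.0554
grasp_force: 0.0
```

>>> apply_moves:
  increments:
    - {"travel": [0, 0, 0], "yaw": 0}
    - {"travel": [0, 0, 0], "yaw": 0}
    - {"travel": [0, 0, 0], "yaw": 0}
    - {"travel": [0, 0, 0], "yaw": 0}
    - {"travel": [0, 0, 0], "yaw": 0}
  grip: 0
  grip_force: 120

```text
t: 28.35
position: [0.3495, 0.2918, 0.066]
tool_rot: [-0.454, 3.107, 0.001]
wrist_force: [-1.4, 0.2, 6.7]
width: 0.0173
grasp_force: 117.5
```

>>> apply_moves:
  increments:
    - {"travel": [0, 0, 0], "yaw": 0}
    - {"travel": [0, 0, 0], "yaw": 0}
    - {"travel": [0, 0, -0.4], "yaw": 0}
    - {"travel": [0, 0, -0.8], "yaw": 0}
    - {"travel": [0, 0, -0.9], "yaw": 0}

```text
t: 28.98
position: [0.3486, 0.2912, 0.1291]
tool_rot: [0.454, -3.108, 0.001]
wrist_force: [0.6, -0.1, -0.9]
width: 0.0167
grasp_force: 117.0
```

```bash
python3 - <<'E'
from h import *
st();a=shot('top');w=shot('wrist','w3.png');b=shot('side')
im=np.hstack([w['img'][100:340,100:420],b['img'][60:220,110:270].repeat(2,0)[:240].repeat(2,1)[:,:320]])
cv2.imwrite('pics/w3c.png',im[...,::-1])
need(.36,-.26,.13,78)
# tray corners in the top view, by height
for p,z in(((373,160),.06),((412,166),.06),((395,263),.02),((355,254),.02),((395,263),.03),((355,254),.03)): print(p,z,plane(a,*p,z).round(4))
E
```

```text
t 28.98 p [0.3486 0.2912 0.1291] rot [[-0.958, -0.286, -0.001], [-0.286, 0.958, -0.0], [0.001, -0.0, -1.0]] w 0.0167 F [ 0.6 -0.1 -0.9]
need [  4.93 -17.72  -0.05] yaw 4.77 head 106.63
(373, 160) 0.06 [ 0.6169 -0.2607  0.06  ]
(412, 166) 0.06 [ 0.5996 -0.3646  0.06  ]
(395, 263) 0.02 [ 0.3391 -0.322   0.02  ]
(355, 254) 0.02 [ 0.3643 -0.2138  0.02  ]
(395, 263) 0.03 [ 0.3399 -0.3192  0.03  ]
(355, 254) 0.03 [ 0.3649 -0.2119  0.03  ]
```

View pics/w3c.png

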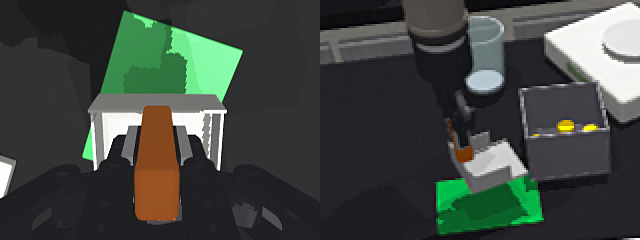

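>>> apply_moves:
  increments:
    - {"travel": [0, 0, -0.7], "yaw": 0.92}
    - {"travel": [0, 0, -0.7], "yaw": 0.92}
    - {"travel": [0, 0, -0.7], "yaw": 0.92}
    - {"travel": [0, 0, -0.3], "yaw": 0.92}
    - {"travel": [0, 0, 0], "yaw": 0.92}

```text
t: 29.75
position: [0.3488, 0.2913, 0.1997]
tool_rot: [-0.305, -3.126, 0.0]
wrist_force: [0.3, -0.3, -0.7]
width: 0.0167
grasp_force: 117.1
```

>>> apply_moves:
  increments:
    - {"travel": [-0.1, -0.9, 0], "yaw": 0}
    - {"travel": [-0.1, -0.9, 0], "yaw": 0}
    - {"travel": [-0.1, -0.9, 0], "yaw": 0}
    - {"travel": [-0.1, -0.9, 0], "yaw": 0}
    - {"travel": [-0.1, -0.9, 0], "yaw": 0}

```text
t: 30.38
position: [0.3372, 0.155, 0.1991]
tool_rot: [-0.3, -3.125, 0.001]
wrist_force: [-0.2, 0.4, -1.2]
width: 0.0168
grasp_force: 117.4
```

>>> apply_moves:
  increments:
    - {"travel": [-0.4, -0.9, 0], "yaw": 0}
    - {"travel": [-0.4, -0.9, 0], "yaw": 0}
    - {"travel": [-0.4, -0.9, 0], "yaw": 0}
    - {"travel": [-0.4, -0.9, 0], "yaw": 0}
    - {"travel": [-0.4, -0.9, 0], "yaw": 0}

```text
t: 31.0
position: [0.3707, 0.0112, 0.1991]
tool_rot: [-0.3, -3.125, -0.0]
wrist_force: [-0.1, 0.8, -1.8]
width: 0.0167
grasp_force: 117.4
```

>>> apply_moves:
  increments:
    - {"travel": [-0.4, -0.9, 0], "yaw": 0}
    - {"travel": [-0.4, -0.9, 0], "yaw": 0}
    - {"travel": [-0.4, -0.9, 0], "yaw": 0}
    - {"travel": [0, -0.5, 0], "yaw": 0}
    - {"travel": [0, 0, 0], "yaw": 0}

```text
t: 31.62
position: [0.3876, -0.0895, 0.1991]
tool_rot: [-0.303, -3.125, -0.001]
wrist_force: [0.4, -0.7, -1.5]
width: 0.0168
grasp_force: 117.4
```

```bash
python3 - <<'E'
from h import *
st();w=shot('wrist','w4.png');
cv2.imwrite('pics/w4b.png',cv2.resize(cv2.imread('pics/w4.png'),(800,600),interpolation=cv2.INTER_CUBIC))
E
```

```text
t 31.62 p [ 0.3876 -0.0895  0.1991] rot [[-0.981, 0.192, -0.002], [0.192, 0.981, 0.001], [0.002, 0.001, -1.0]] w 0.0168 F [ 0.4 -0.7 -1.5]
```

View pics/w4b.png

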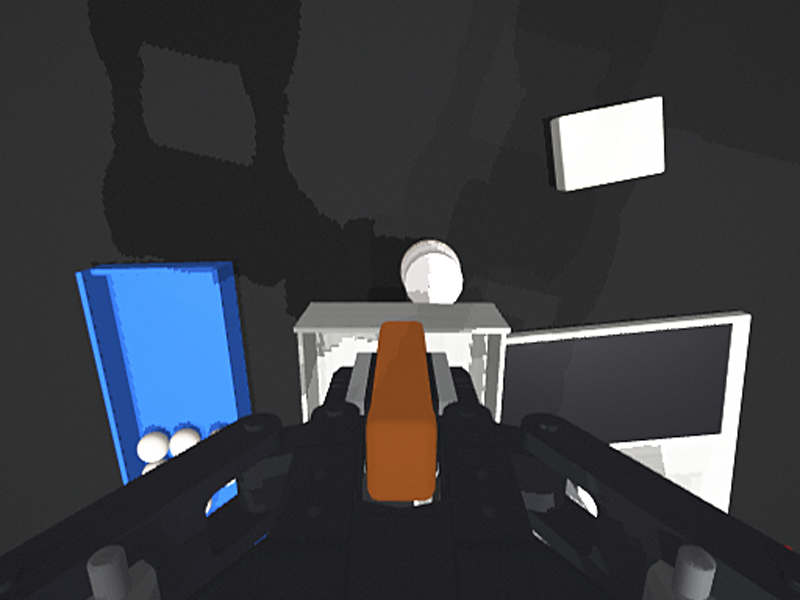

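```bash
python3 - <<'E'
from h import *
w=shot('wrist');h=w['img'].astype(int)
for r in (185,200,220,240,255):
    print(r,[(c,h[r,c,2]) for c in list(range(48,86))+list(range(134,164))])
for c in (80,110,130): print('col',c,[(r,h[r,c,2]) for r in range(164,180)])
E
```

```text
185 [(48, np.int64(38)), (49, np.int64(64)), (50, np.int64(255)), (51, np.int64(255)), (52, np.int64(255)), (53, np.int64(255)), (54, np.int64(130)), (55, np.int64(145)), (56, np.int64(150)), (57, np.int64(148)), (58, np.int64(149)), (59, np.int64(149)), (60, np.int64(150)), (61, np.int64(149)), (62, np.int64(150)), (63, np.int64(149)), (64, np.int64(150)), (65, np.int64(149)), (66, np.int64(151)), (67, np.int64(146)), (68, np.int64(145)), (69, np.int64(224)), (70, np.int64(250)), (71, np.int64(244)), (72, np.int64(254)), (73, np.int64(255)), (74, np.int64(254)), (75, np.int64(254)), (76, np.int64(254)), (77, np.int64(254)), (78, np.int64(254)), (79, np.int64(254)), (80, np.int64(254)), (81, np.int64(254)), (82, np.int64(254)), (83, np.int64(254)), (84, np.int64(254)), (85, np.int64(254)), (134, np.int64(255)), (135, np.int64(255)), (136, np.int64(255)), (137, np.int64(255)), (138, np.int64(255)), (139, np.int64(255)), (140, np.int64(136)), (141, np.int64(125)), (142, np.int64(153)), (143, np.int64(152)), (144, np.int64(152)), (145, np.int64(153)), (146, np.int64(151)), (147, np.int6
[... 6488 characters left out ...]
, np.int64(35)), (165, np.int64(35)), (166, np.int64(28)), (167, np.int64(43)), (168, np.int64(113)), (169, np.int64(136)), (170, np.int64(117)), (171, np.int64(237)), (172, np.int64(255)), (173, np.int64(255)), (174, np.int64(254)), (175, np.int64(254)), (176, np.int64(255)), (177, np.int64(254)), (178, np.int64(254)), (179, np.int64(254))]
col 130 [(164, np.int64(35)), (165, np.int64(33)), (166, np.int64(22)), (167, np.int64(84)), (168, np.int64(125)), (169, np.int64(129)), (170, np.int64(151)), (171, np.int64(201)), (172, np.int64(215)), (173, np.int64(219)), (174, np.int64(255)), (175, np.int64(255)), (176, np.int64(255)), (177, np.int64(255)), (178, np.int64(255)), (179, np.int64(255))]
```

```bash
cat > e.py <<'E'
from h import *
w=shot('wrist');rows=[185,200,220,240,255]
L={'-y rim out':(.03,[49.4,52.7,57.4,62,65.4]),'-y rim in':(.03,[53.5,57,61.5,66.1,69.5]),'-y floor':(.004,[68.6,72,76,80.5,83.6]),'+y rim out':(.03,[139.6,142.3,144.6,147.5,149.6]),'+y base':(0,[150,152.1,154.3,156.9,159])}
for k,(z,cs) in L.items():
    q=np.array([plane(w,c,r,z)[:2] for c,r in zip(cs,rows)]);f=np.polyfit(q[:,0],q[:,1],1)
    print(k,'head',round(np.degrees(np.arctan(f[0])),2),'y at x=.45:',round(np.polyval(f,.45),4),'res',np.abs(np.polyval(f,q[:,0])-q[:,1]).max().round(4))
for c,r,z in((110,167.5,.0),(110,170.6,.02),(80,168,0),(130,166.7,0)):print(c,r,z,plane(w,c,r,z).round(4))
E
python3 e.py
```

```text
-y rim out head -9.73 y at x=.45: -0.3374 res 0.0001
-y rim in head -9.57 y at x=.45: -0.3323 res 0.0001
-y floor head -9.53 y at x=.45: -0.333 res 0.0002
+y rim out head -9.7 y at x=.45: -0.2331 res 0.0004
+y base head -9.86 y at x=.45: -0.2335 res 0.0002
110 167.5 0.0 [ 0.3528 -0.2636  0.    ]
110 170.6 0.02 [ 0.3543 -0.2538  0.02  ]
80 168 0 [ 0.3464 -0.2998  0.    ]
130 166.7 0 [ 0.3565 -0.2393  0.    ]
```

```bash
python3 -c "
from h import *
need(.3914,-.2753,.12,80.35)"
```

```text
need [-1.3  -6.1   2.65] yaw -0.22 head 79.04
```

>>> apply_moves:
  increments:
    - {"travel": [-0.2, -0.9, 0], "yaw": 0}
    - {"travel": [-0.2, -0.9, 0], "yaw": 0}
    - {"travel": [-0.2, -0.9, 0], "yaw": 0}
    - {"travel": [-0.2, -0.9, 0], "yaw": 0}
    - {"travel": [-0.2, -0.9, 0.4], "yaw": 0}

```text
t: 32.4
position: [0.3927, -0.2276, 0.1885]
tool_rot: [0.298, 3.126, -0.001]
wrist_force: [0.2, -0.0, -1.1]
width: 0.0168
grasp_force: 117.5
```

>>> apply_moves:
  increments:
    - {"travel": [-0.2, -0.9, 0.8], "yaw": 0}
    - {"travel": [-0.1, -0.7, 0.8], "yaw": 0}
    - {"travel": [0, 0, 0.65], "yaw": -0.22}
    - {"travel": [0, 0, 0], "yaw": 0}
    - {"travel": [0, 0, 0], "yaw": 0}

```text
t: 33.02
position: [0.3923, -0.2758, 0.1212]
tool_rot: [0.263, 3.13, -0.001]
wrist_force: [0.2, 0.9, -1.2]
width: 0.0165
grasp_force: 117.5
```

```bash
python3 - <<'E'
from h import *
st();need(.3914,-.2753,.067,80.35)
w=shot('wrist','w5.png')
E
```

```text
t 33.02 p [ 0.3923 -0.2758  0.1212] rot [[-0.986, 0.167, 0.001], [0.167, 0.986, -0.0], [-0.001, -0.0, -1.0]] w 0.0165 F [ 0.2  0.9 -1.2]
need [0.03 0.01 1.81] yaw 0.01 head 80.38
```

View pics/w5.png

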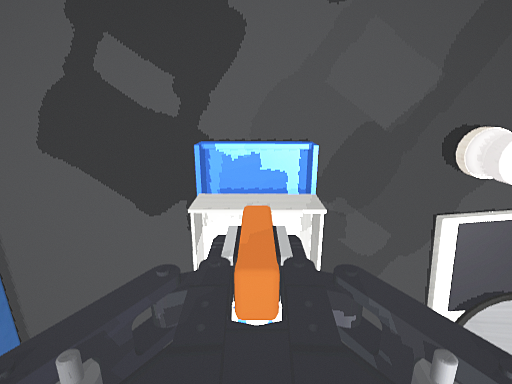

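>>> apply_moves:
  increments:
    - {"travel": [0, 0, 0.4], "yaw": 0}
    - {"travel": [0, 0, 0.5], "yaw": 0}
    - {"travel": [0, 0, 0.4], "yaw": 0}
    - {"travel": [0, 0, 0.25], "yaw": 0}
    - {"travel": [0, 0, 0.15], "yaw": 0}

```text
t: 33.7
position: [0.3917, -0.276, 0.0691]
tool_rot: [-0.264, -3.13, -0.0]
wrist_force: [-0.8, 0.0, -2.5]
width: 0.0165
grasp_force: 117.5
```

>>> apply_moves:
  increments:
    - {"travel": [0, 0, 0.1], "yaw": 0}
    - {"travel": [0, 0, 0], "yaw": 0}
    - {"travel": [0, 0, 0], "yaw": 0}
    - {"travel": [-0.1, 0, 0], "yaw": 0}
    - {"travel": [-0.1, 0, 0], "yaw": 0}

```text
t: 34.33
position: [0.3973, -0.277, 0.067]
tool_rot: [-0.264, -3.13, -0.0]
wrist_force: [-4.7, 2.0, 6.3]
width: 0.0168
grasp_force: 118.9
```

```bash
python3 - <<'E'
from h import *
st();b=shot('side');
c=np.array([.490,-.292]);u=np.array([.9858,-.1676])
t=c+u*(.085-.08);need(t[0],t[1],.067,80.35)
cv2.imwrite('pics/s1.png',cv2.resize(b['img'][280:370,190:340],(800,480),interpolation=cv2.INTER_CUBIC)[...,::-1])
E
```

```text
t 34.33 p [ 0.3973 -0.277   0.067 ] rot [[-0.986, 0.168, -0.001], [0.168, 0.986, 0.0], [0.001, 0.0, -1.0]] w 0.0168 F [-4.7  2.   6.3]
need [-3.28  0.03 -0.  ] yaw -0.0 head 80.35
```

View pics/s1.png

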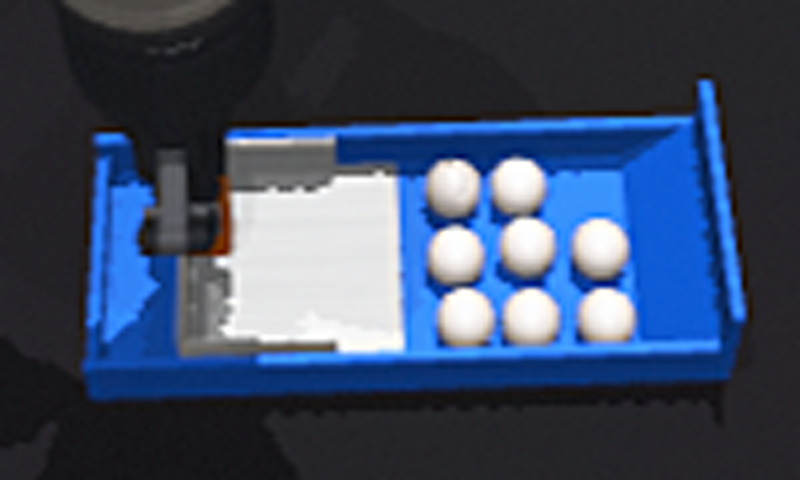

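>>> apply_moves:
  increments:
    - {"travel": [-0.3, 0, -0.02], "yaw": 0}
    - {"travel": [-0.6, 0, 0], "yaw": 0}
    - {"travel": [-0.8, 0, 0], "yaw": 0}
    - {"travel": [-0.9, 0, 0], "yaw": 0}
    - {"travel": [-0.6, 0, 0], "yaw": 0}

```text
t: 35.0
position: [0.4931, -0.2932, 0.0671]
tool_rot: [-0.264, -3.13, -0.0]
wrist_force: [-5.3, 1.4, 7.1]
width: 0.017
grasp_force: 118.7
```

>>> apply_moves:
  increments:
    - {"travel": [-0.05, 0, 0], "yaw": 0}
    - {"travel": [0, 0, 0], "yaw": 0}
    - {"travel": [0, 0, 0], "yaw": 0}
    - {"travel": [0, 0, 0], "yaw": 0}
    - {"travel": [0, 0, 0], "yaw": 0}

```text
t: 35.62
position: [0.4934, -0.2933, 0.0672]
tool_rot: [-0.264, -3.13, -0.001]
wrist_force: [-5.4, 1.9, 3.0]
width: 0.0167
grasp_force: 118.3
```

```bash
cat >> h.py <<'E'
def traycrop(f):
    b=shot('side');cv2.imwrite('pics/'+f,cv2.resize(b['img'][280:370,190:340],(640,384),interpolation=cv2.INTER_CUBIC)[...,::-1])
def ballpos():
    b=shot('side');m=masks(b)['white'].copy();c0=np.array([.490,-.292])
    for c,s,bb in blobs(m,25):
        p=plane(b,*c,.018)[:2]-c0
        x=p@[.9858,-.1676];y=p@[.1676,.9858]
        if abs(x)<.2 and abs(y)<.07: print('white tray xy mm',np.round([x*1e3,y*1e3]),s)
E
python3 - <<'E'
from h import *
st();traycrop('s2.png')
E
```

```text
t 35.62 p [ 0.4934 -0.2933  0.0672] rot [[-0.986, 0.168, -0.001], [0.168, 0.986, 0.0], [0.001, 0.0, -1.0]] w 0.0167 F [-5.4  1.9  3. ]
```

View pics/s2.png

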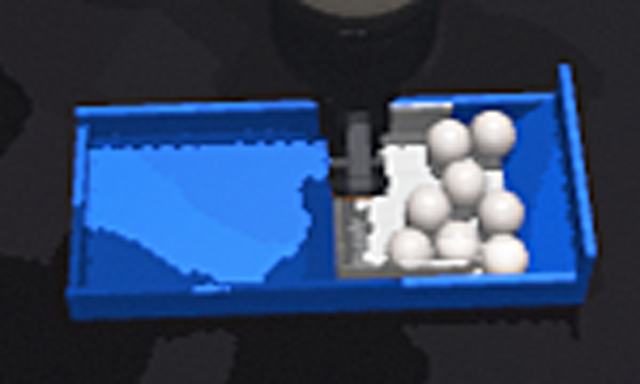

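>>> apply_moves:
  increments:
    - {"travel": [0.2, 0, -0.02], "yaw": 0}
    - {"travel": [0.4, 0, 0], "yaw": 0}
    - {"travel": [0.5, 0, 0], "yaw": 0}
    - {"travel": [0.4, 0, 0], "yaw": 0}
    - {"travel": [0.3, 0, 0], "yaw": 0}

```text
t: 36.3
position: [0.4397, -0.2842, 0.0678]
tool_rot: [0.265, 3.13, 0.0]
wrist_force: [-0.2, 0.2, -2.1]
width: 0.017
grasp_force: 117.3
```

>>> apply_moves:
  increments:
    - {"travel": [0.15, 0, 0], "yaw": 0}
    - {"travel": [0, 0, 0], "yaw": 0}
    - {"travel": [-0.9, 0, 0], "yaw": 0}
    - {"travel": [-0.6, 0, 0], "yaw": 0}
    - {"travel": [-0.35, 0, 0], "yaw": 0}

```text
t: 36.92
position: [0.4917, -0.293, 0.0676]
tool_rot: [0.263, 3.13, 0.0]
wrist_force: [-0.4, 0.6, -2.9]
width: 0.0165
grasp_force: 117.3
```

>>> apply_moves:
  increments:
    - {"travel": [-0.1, 0, 0], "yaw": 0}
    - {"travel": [0, 0, 0], "yaw": 0}
    - {"travel": [0, 0, 0], "yaw": 0}
    - {"travel": [0, 0, 0], "yaw": 0}
    - {"travel": [0, 0, 0], "yaw": 0}

```text
t: 37.55
position: [0.4936, -0.2934, 0.0678]
tool_rot: [0.264, 3.13, 0.0]
wrist_force: [-0.0, -0.4, -3.5]
width: 0.0171
grasp_force: 117.5
```

```bash
python3 - <<'E'
from h import *
st();traycrop('s3.png')
E
```

```text
t 37.55 p [ 0.4936 -0.2934  0.0678] rot [[-0.986, 0.168, 0.0], [0.168, 0.986, 0.0], [-0.0, 0.0, -1.0]] w 0.0171 F [-0.  -0.4 -3.5]
```

View pics/s3.png

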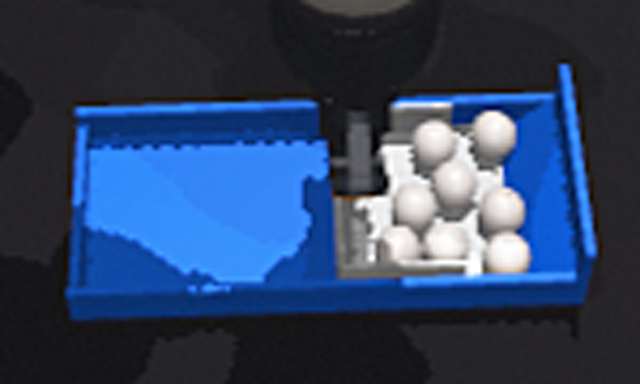

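>>> apply_moves:
  increments:
    - {"travel": [0, 0, -0.1], "yaw": 0}
    - {"travel": [0, 0, -0.2], "yaw": 0}
    - {"travel": [0, 0, -0.15], "yaw": 0}
    - {"travel": [0, 0, 0], "yaw": 0}
    - {"travel": [0.15, 0, 0], "yaw": 0}

```text
t: 38.22
position: [0.4893, -0.2926, 0.0813]
tool_rot: [0.264, 3.13, -0.0]
wrist_force: [0.3, 0.3, -3.5]
width: 0.0166
grasp_force: 117.4
```

>>> apply_moves:
  increments:
    - {"travel": [0.3, 0, 0], "yaw": 0}
    - {"travel": [0.45, 0, 0], "yaw": 0}
    - {"travel": [0.45, 0, 0], "yaw": 0}
    - {"travel": [0.3, 0, 0], "yaw": 0}
    - {"travel": [0.15, 0, 0], "yaw": 0}

```text
t: 38.85
position: [0.44, -0.2844, 0.0815]
tool_rot: [0.265, 3.13, -0.0]
wrist_force: [-0.0, -1.5, -2.6]
width: 0.0168
grasp_force: 117.4
```

```bash
python3 - <<'E'
from h import *
st();traycrop('s4.png')
E
```

```text
t 38.85 p [ 0.44   -0.2844  0.0815] rot [[-0.986, 0.168, 0.0], [0.168, 0.986, -0.0], [-0.0, -0.0, -1.0]] w 0.0168 F [-0.  -1.5 -2.6]
```

View pics/s4.png

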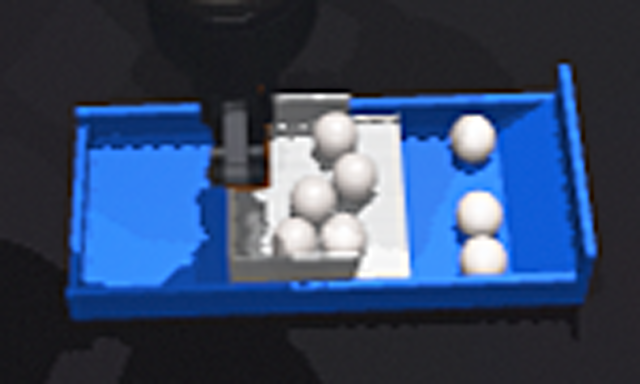

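```bash
python3 - <<'E'
from h import *
a=shot('top');im=cv2.cvtColor(a['img'],cv2.COLOR_RGB2GRAY)
print('bowl crop est',plane(a,291.3,164.5,.072).round(4))
up=cv2.resize(im[135:200,260:325],None,fx=6,fy=6,interpolation=cv2.INTER_CUBIC)
c=cv2.HoughCircles(up,cv2.HOUGH_GRADIENT,1,300,param1=80,param2=20,minRadius=110,maxRadius=145)
for x,y,r in c[0]: print(260+x/6,135+y/6,r/6,plane(a,260+x/6-.4,135+y/6-.4,.072).round(4))
ballpos();need(.500,-.022,.15,80.35)
E
```

```text
bowl crop est [ 0.6054 -0.0405  0.072 ]
290.58334 165.41667 21.133333 [ 0.604  -0.0375  0.072 ]
white tray xy mm [-3.  1.] 966
white tray xy mm [70. 32.] 81
white tray xy mm [ 69. -22.] 162
need [-0.48  8.96 -2.29] yaw -0.0 head 80.34
```

>>> apply_moves:
  increments:
    - {"travel": [0, 0, -0.3], "yaw": 0}
    - {"travel": [0, 0, -0.6], "yaw": 0}
    - {"travel": [0, 0, -0.6], "yaw": 0}
    - {"travel": [0, 0, -0.5], "yaw": 0}
    - {"travel": [0, 0, -0.3], "yaw": 0}

```text
t: 39.62
position: [0.4409, -0.2845, 0.1514]
tool_rot: [0.264, 3.129, -0.001]
wrist_force: [0.0, 0.4, -3.0]
width: 0.0164
grasp_force: 117.4
```

>>> apply_moves:
  increments:
    - {"travel": [0, 0.25, 0], "yaw": 0}
    - {"travel": [-0.02, 0.5, 0], "yaw": 0}
    - {"travel": [-0.05, 0.75, 0], "yaw": 0}
    - {"travel": [-0.05, 0.9, 0], "yaw": 0}
    - {"travel": [-0.05, 0.9, 0], "yaw": 0}

```text
t: 40.25
position: [0.4619, -0.1856, 0.1496]
tool_rot: [-0.264, -3.129, -0.002]
wrist_force: [0.2, -0.5, -1.9]
width: 0.0172
grasp_force: 117.5
```

>>> apply_moves:
  increments:
    - {"travel": [-0.05, 0.9, 0], "yaw": 0}
    - {"travel": [-0.05, 0.9, 0], "yaw": 0}
    - {"travel": [-0.05, 0.9, 0], "yaw": 0}
    - {"travel": [-0.05, 0.9, 0], "yaw": 0}
    - {"travel": [-0.05, 0.9, 0], "yaw": 0}

```text
t: 40.88
position: [0.4916, -0.0538, 0.1496]
tool_rot: [-0.263, -3.129, -0.001]
wrist_force: [-0.3, -0.1, -1.9]
width: 0.0163
grasp_force: 117.4
```

>>> apply_moves:
  increments:
    - {"travel": [-0.05, 0.65, 0], "yaw": 0}
    - {"travel": [-0.03, 0.4, 0], "yaw": 0}
    - {"travel": [0, 0.15, 0], "yaw": 0}
    - {"travel": [0, 0, 0], "yaw": 0}
    - {"travel": [0, 0, 0], "yaw": 0}

```text
t: 41.5
position: [0.5005, -0.0212, 0.1502]
tool_rot: [-0.265, -3.13, 0.0]
wrist_force: [-0.3, -0.6, -2.3]
width: 0.0169
grasp_force: 117.4
```

```bash
python3 - <<'E'
from h import *
st();u=np.array([.9858,-.1676]);c=np.array([.606,-.039])
for k in(.05,.11): need(*(c-u*k),.143,80.35)
w=shot('wrist');b=shot('side');a=shot('top')
im=np.hstack([cv2.resize(b['img'][150:290,200:350],(400,373)),cv2.resize(w['img'][80:320,100:400],(400,373))])
cv2.imwrite('pics/d1.png',im[...,::-1])
E
```

```text
t 41.5 p [ 0.5005 -0.0212  0.1502] rot [[-0.986, 0.168, -0.0], [0.168, 0.986, -0.0], [0.0, -0.0, -1.0]] w 0.0169 F [-0.3 -0.6 -2.3]
need [-1.9   0.01  0.24] yaw -0.01 head 80.31
need [0.1  0.01 0.24] yaw -0.01 head 80.31
```

View pics/d1.png

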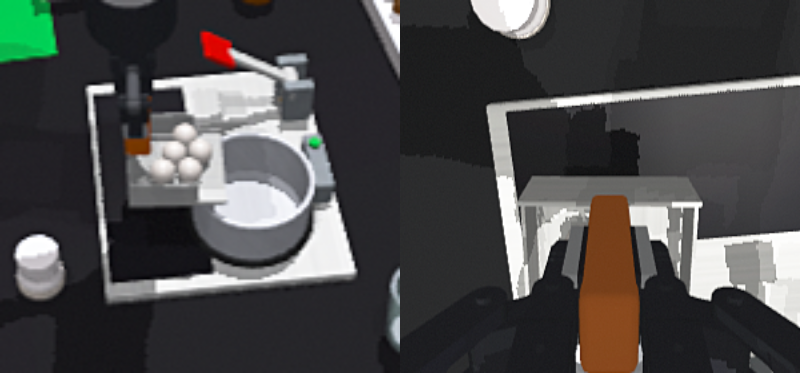

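>>> apply_moves:
  increments:
    - {"travel": [0, 0, 0.2], "yaw": 0}
    - {"travel": [-0.4, 0, 0], "yaw": 0}
    - {"travel": [-0.75, 0, 0], "yaw": 0}
    - {"travel": [-0.95, 0, 0], "yaw": 0}
    - {"travel": [1.0, 0, 0], "yaw": 0}

```text
t: 42.28
position: [0.5367, -0.0273, 0.1436]
tool_rot: [0.265, 3.128, -0.0]
wrist_force: [-1.0, -0.4, -2.4]
width: 0.0167
grasp_force: 117.4
```

>>> apply_moves:
  increments:
    - {"travel": [0.65, 0, 0], "yaw": 0}
    - {"travel": [0.35, 0, 0], "yaw": 0}
    - {"travel": [0.1, 0, 0], "yaw": 0}
    - {"travel": [0, 0, 0], "yaw": 0}
    - {"travel": [0, 0, 0], "yaw": 0}

```text
t: 42.9
position: [0.5012, -0.0209, 0.1444]
tool_rot: [0.264, 3.13, -0.0]
wrist_force: [0.1, 0.9, -2.0]
width: 0.0168
grasp_force: 117.4
```

```bash
cat >> h.py <<'E'
def balls(z=.03):
    "white round blobs (saturation/edges) over mill and tray in side view, via Hough"
    b=shot('side');g=cv2.cvtColor(b['img'],cv2.COLOR_RGB2GRAY)
    up=cv2.resize(g[150:370,190:350],None,fx=4,fy=4,interpolation=cv2.INTER_CUBIC)
    c=cv2.HoughCircles(cv2.GaussianBlur(up,(5,5),1),cv2.HOUGH_GRADIENT,1,26,param1=90,param2=13,minRadius=15,maxRadius=24)
    for x,y,r in (c[0] if c is not None else []):
        u,v=190+x/4,150+y/4; print('circ',round(u,1),round(v,1),round(r/4,1),'V',g[int(v),int(u)],'S',cv2.cvtColor(b['img'],cv2.COLOR_RGB2HSV)[int(v),int(u),1],plane(b,u,v,z)[:2].round(3))
    return b
E
python3 - <<'E'
from h import *
s=st();b=balls(.03)
M=manip.state();u=np.array([.9858,-.1676]);v=np.array([.1676,.9858]);t=s['position'];zb=t[2]-.063+.002
for n,(x,y) in dict(lipL=(.08,.044),lipR=(.08,-.044),midL=(.054,.044),backR=(-.01,-.044)).items(): print(n,proj(b,[*(t[:2]+u*x+v*y),zb]).round(1))
cv2.imwrite('pics/d2.png',cv2.resize(b['img'][150:290,200:350],(600,560),interpolation=cv2.INTER_CUBIC)[...,::-1])
E
```

```text
t 42.9 p [ 0.5012 -0.0209  0.1444] rot [[-0.986, 0.168, 0.001], [0.168, 0.986, -0.0], [-0.001, 0.0, -1.0]] w 0.0168 F [ 0.1  0.9 -2. ]
circ 300.9 311.6 5.0 V 253 S 0 [ 0.563 -0.278]
circ 303.4 340.1 5.0 V 253 S 0 [ 0.551 -0.343]
circ 302.4 330.1 5.2 V 251 S 2 [ 0.555 -0.321]
circ 281.6 221.1 4.5 V 246 S 5 [ 0.581 -0.017]
circ 212.6 255.9 5.8 V 133 S 9 [ 0.387 -0.089]
circ 283.6 214.4 5.2 V 215 S 13 [0.592 0.004]
circ 300.6 231.1 4.4 V 244 S 6 [ 0.622 -0.06 ]
circ 307.9 179.1 4.1 V 216 S 1 [0.692 0.118]
circ 301.9 221.6 3.8 V 255 S 0 [ 0.633 -0.03 ]
circ 282.9 200.6 5.0 V 246 S 7 [0.601 0.053]
circ 316.9 205.1 5.0 V 138 S 16 [0.689 0.017]
circ 306.9 226.6 4.1 V 248 S 6 [ 0.642 -0.049]
circ 216.4 245.1 5.3 V 191 S 8 [ 0.401 -0.059]
lipL [282.1 200.3]
lipR [284.6 227. ]
midL [272.2 200.6]
backR [248.2 228.1]
```

>>> apply_moves:
  increments:
    - {"travel": [-0.4, 0, 0], "yaw": 0}
    - {"travel": [-0.75, 0, 0], "yaw": 0}
    - {"travel": [-0.85, 0, 0], "yaw": 0}
    - {"travel": [1.0, 0, 0], "yaw": 0}
    - {"travel": [0.6, 0, 0], "yaw": 0}

```text
t: 43.58
position: [0.5125, -0.0228, 0.1439]
tool_rot: [-0.264, -3.13, -0.0]
wrist_force: [1.1, -0.4, -1.6]
width: 0.0165
grasp_force: 117.4
```

>>> apply_moves:
  increments:
    - {"travel": [0.3, 0, 0], "yaw": 0}
    - {"travel": [0.1, 0, 0], "yaw": 0}
    - {"travel": [0, 0, 0], "yaw": 0}
    - {"travel": [-0.4, 0, 0], "yaw": 0}
    - {"travel": [-0.75, 0, 0], "yaw": 0}

```text
t: 44.2
position: [0.5358, -0.0267, 0.1445]
tool_rot: [0.264, 3.13, 0.0]
wrist_force: [-0.3, -0.0, -1.0]
width: 0.0167
grasp_force: 117.4
```

>>> apply_moves:
  increments:
    - {"travel": [-0.85, 0, 0], "yaw": 0}
    - {"travel": [1.0, 0, 0], "yaw": 0}
    - {"travel": [0.6, 0, 0], "yaw": 0}
    - {"travel": [0.3, 0, 0], "yaw": 0}
    - {"travel": [0.1, 0, 0], "yaw": 0}

```text
t: 44.82
position: [0.5012, -0.0209, 0.1445]
tool_rot: [0.264, 3.129, -0.0]
wrist_force: [0.4, -0.1, -1.2]
width: 0.0165
grasp_force: 117.5
```

```bash
python3 - <<'E'
from h import *
s=st();b=balls(.03)
cv2.imwrite('pics/d3.png',cv2.resize(b['img'][150:290,200:350],(600,560),interpolation=cv2.INTER_CUBIC)[...,::-1])
E
```

```text
t 44.83 p [ 0.5012 -0.0209  0.1445] rot [[-0.986, 0.168, 0.001], [0.168, 0.986, -0.0], [-0.001, 0.0, -1.0]] w 0.0165 F [ 0.4 -0.1 -1.2]
circ 300.6 311.9 5.2 V 253 S 0 [ 0.562 -0.279]
circ 302.4 330.1 5.3 V 251 S 2 [ 0.555 -0.321]
circ 303.4 340.1 5.0 V 253 S 1 [ 0.551 -0.343]
circ 308.4 225.4 4.5 V 248 S 5 [ 0.647 -0.046]
circ 293.1 229.9 5.6 V 222 S 10 [ 0.604 -0.052]
circ 307.9 179.1 4.1 V 216 S 1 [0.692 0.118]
circ 316.9 205.1 5.0 V 137 S 17 [0.689 0.017]
circ 210.4 244.4 4.7 V 255 S 0 [ 0.386 -0.053]
circ 216.9 245.4 5.8 V 190 S 8 [ 0.402 -0.06 ]
circ 293.9 211.4 5.0 V 249 S 9 [0.622 0.009]
circ 285.6 171.6 4.2 V 67 S 255 [0.636 0.162]
```

```bash
python3 - <<'E'
from h import *
need(.4309,-.2822,.1445,80.35)
E
```

```text
need [ 0.84 -8.98 -0.  ] yaw -0.0 head 80.35
```

>>> apply_moves:
  increments:
    - {"travel": [0.09, -0.9, 0], "yaw": 0}
    - {"travel": [0.09, -0.9, 0], "yaw": 0}
    - {"travel": [0.09, -0.9, 0], "yaw": 0}
    - {"travel": [0.09, -0.9, 0], "yaw": 0}
    - {"travel": [0.09, -0.9, 0], "yaw": 0}

```text
t: 45.5
position: [0.4652, -0.1529, 0.1444]
tool_rot: [0.264, 3.129, -0.001]
wrist_force: [0.3, -0.9, -0.3]
width: 0.0166
grasp_force: 117.5
```

>>> apply_moves:
  increments:
    - {"travel": [0.09, -0.9, 0], "yaw": 0}
    - {"travel": [0.09, -0.9, 0], "yaw": 0}
    - {"travel": [0.09, -0.9, 0], "yaw": 0}
    - {"travel": [0.09, -0.9, 0], "yaw": 0}
    - {"travel": [0.09, -0.6, 0], "yaw": 0}

```text
t: 46.12
position: [0.4304, -0.2751, 0.1443]
tool_rot: [0.265, 3.13, -0.001]
wrist_force: [0.5, -0.6, -1.8]
width: 0.0166
grasp_force: 117.6
```

```bash
python3 - <<'E'
from h import *
st();need(.4309,-.2822,.0676,80.35)
a=shot('top')
im=a['img'][120:230,205:335];cv2.imwrite('pics/t9.png',cv2.resize(im,(600,508),interpolation=cv2.INTER_CUBIC)[...,::-1])
b=balls(.03)
g=cv2.cvtColor(a['img'],cv2.COLOR_RGB2GRAY)
for c,s,bb in blobs(cv2.inRange(g,150,255),10):
    p=plane(a,*c,.02)
    if .3<p[0]<.75 and abs(p[1])<.4:print('bright',c.round(),s,bb,p[:2].round(3))
E
```

```text
t 46.12 p [ 0.4304 -0.2751  0.1443] rot [[-0.986, 0.168, 0.001], [0.168, 0.986, -0.001], [-0.001, -0.0, -1.0]] w 0.0166 F [ 0.5 -0.6 -1.8]
need [-0.05 -0.23  2.56] yaw -0.01 head 80.3
circ 300.9 311.4 4.7 V 253 S 0 [ 0.563 -0.278]
circ 302.4 330.1 5.3 V 250 S 1 [ 0.555 -0.321]
circ 303.4 340.1 5.0 V 252 S 1 [ 0.551 -0.343]
circ 292.9 216.1 5.3 V 193 S 13 [ 0.615 -0.007]
circ 299.9 224.4 5.6 V 211 S 14 [ 0.626 -0.038]
circ 308.4 225.4 4.5 V 247 S 5 [ 0.647 -0.046]
circ 214.4 159.9 5.6 V 133 S 249 [0.436 0.258]
circ 210.6 244.4 4.7 V 250 S 4 [ 0.386 -0.053]
circ 307.9 179.1 4.1 V 216 S 0 [0.692 0.118]
circ 314.4 202.4 5.8 V 142 S 26 [0.685 0.028]
circ 321.4 230.1 4.2 V 244 S 1 [ 0.675 -0.068]
circ 293.4 229.4 4.4 V 242 S 7 [ 0.605 -0.05 ]
bright [345. 126.] 125 [338 120  13  12] [ 0.72  -0.194]
bright [162. 126.] 72 [157 122  10   9] [0.725 0.318]
bright [269. 164.] 4746 [215 130 106  93] [0.615 0.019]
bright [374. 181.] 57 [370 177   9   8] [ 0.565 -0.272]
bright [394. 184.] 112 [386 180  17  10] [ 0.555 -0.325]
bright [136. 201.] 852 [121 182  30  40] [0.514 0.389]
bright [384. 209.] 651 [369 197  34  26] [ 0.487 -0.296]
bright [420. 213.] 156 [411 203  18  20] [ 0.475 -0.395]
bright [169. 253.] 2171 [148 224  42  57] [0.372 0.295]
bright [302. 244.] 203 [294 236  16  16] [ 0.394 -0.069]
bright [252. 268.] 486 [239 259  26  19] [0.329 0.069]
bright [384. 273.] 179 [375 263  18  21] [ 0.311 -0.291]
bright [400. 272.] 84 [395 266  10  12] [ 0.316 -0.334]
```

>>> apply_moves:
  increments:
    - {"travel": [-0.03, -0.23, 0.5], "yaw": 0}
    - {"travel": [0, 0, 0.8], "yaw": 0}
    - {"travel": [0, 0, 0.6], "yaw": 0}
    - {"travel": [0, 0, 0.4], "yaw": 0}
    - {"travel": [0, 0, 0.24], "yaw": 0}

```text
t: 46.85
position: [0.4303, -0.2808, 0.0673]
tool_rot: [0.264, 3.13, -0.002]
wrist_force: [-0.6, -4.4, 2.1]
width: 0.0166
grasp_force: 121.3
```

```bash
python3 - <<'E'
from h import *
st();t=np.array([.490,-.292])+.006*np.array([.9858,-.1676]);need(*t,.0677,80.35)
E
```

```text
t 46.85 p [ 0.4303 -0.2808  0.0673] rot [[-0.986, 0.167, 0.0], [0.167, 0.986, -0.001], [-0.001, -0.001, -1.0]] w 0.0166 F [-0.6 -4.4  2.1]
need [-2.22 -0.04 -0.01] yaw 0.0 head 80.37
```

>>> apply_moves:
  increments:
    - {"travel": [0, -0.04, -0.02], "yaw": 0}
    - {"travel": [-0.35, 0, 0], "yaw": 0}
    - {"travel": [-0.9, 0, 0], "yaw": 0}
    - {"travel": [-0.97, 0, 0], "yaw": 0}
    - {"travel": [0, 0, 0], "yaw": 0}

```text
t: 47.48
position: [0.4966, -0.2918, 0.0687]
tool_rot: [-0.262, -3.13, -0.002]
wrist_force: [-1.4, 0.8, 2.6]
width: 0.0166
grasp_force: 123.0
```

>>> apply_moves:
  increments:
    - {"travel": [0, 0, 0], "yaw": 0}
    - {"travel": [0, 0, 0], "yaw": 0}
    - {"travel": [0, 0, 0], "yaw": 0}
    - {"travel": [0, 0, 0], "yaw": 0}
    - {"travel": [0, 0, 0], "yaw": 0}

```text
t: 48.1
position: [0.4953, -0.2928, 0.0687]
tool_rot: [0.264, 3.13, 0.0]
wrist_force: [0.5, 0.8, -2.0]
width: 0.0165
grasp_force: 122.3
```

```bash
cat >> h.py <<'E'
def inpan(zb=.018):
    "balls in tray frame (mm), from side view bright discs at pixel level"
    b=shot('side');hs=cv2.cvtColor(b['img'],cv2.COLOR_RGB2HSV);g=cv2.cvtColor(b['img'],cv2.COLOR_RGB2GRAY)
    s=manip.state()['position'][:2];u=np.array([.9858,-.1676]);v=np.array([.1676,.9858]);c0=np.array([.490,-.292])
    up=cv2.resize(g[285:365,190:350],None,fx=5,fy=5,interpolation=cv2.INTER_CUBIC)
    c=cv2.HoughCircles(cv2.GaussianBlur(up,(5,5),1),cv2.HOUGH_GRADIENT,1,36,param1=90,param2=12,minRadius=20,maxRadius=30)
    for x,y,r in (c[0] if c is not None else []):
        U,V=190+x/5,285+y/5;p=plane(b,U,V,zb)[:2]
        if hs[int(V),int(U),1]<60: print('px',round(U,1),round(V,1),round(r/5,1),'tray',np.round(1e3*np.array([(p-c0)@u,(p-c0)@v])),'from lip',round(1e3*((p-s)@u-.08)))
E
python3 - <<'E'
from h import *
st();inpan(.018)
traycrop('s5.png')
E
```

```text
t 48.1 p [ 0.4953 -0.2928  0.0687] rot [[-0.986, 0.168, 0.0], [0.168, 0.986, 0.0], [-0.0, 0.0, -1.0]] w 0.0165 F [ 0.5  0.8 -2. ]
px 306.5 339.1 5.4 tray [ 77. -33.] from lip -9
px 303.9 311.9 5.0 tray [78. 31.] from lip -8
px 304.9 328.5 5.9 tray [76. -9.] from lip -10
```

>>> apply_moves:
  increments:
    - {"travel": [0.1, 0, -0.02], "yaw": 0}
    - {"travel": [0.2, 0, 0], "yaw": 0}
    - {"travel": [0.3, 0, 0], "yaw": 0}
    - {"travel": [0.3, 0, 0], "yaw": 0}
    - {"travel": [0.3, 0, 0], "yaw": 0}

```text
t: 48.82
position: [0.4591, -0.2866, 0.0693]
tool_rot: [-0.264, -3.13, -0.0]
wrist_force: [0.7, 0.4, -2.5]
width: 0.0168
grasp_force: 122.3
```

>>> apply_moves:
  increments:
    - {"travel": [0.25, 0, 0], "yaw": 0}
    - {"travel": [0.15, 0, 0], "yaw": 0}
    - {"travel": [0.05, 0, 0], "yaw": 0}
    - {"travel": [0, 0, 0], "yaw": 0}
    - {"travel": [0, 0, 0], "yaw": 0}

```text
t: 49.45
position: [0.4468, -0.2846, 0.0693]
tool_rot: [0.264, 3.13, -0.0]
wrist_force: [-0.2, -0.1, -1.9]
width: 0.017
grasp_force: 122.3
```

```bash
python3 - <<'E'
from h import *
st();inpan(.018)
E
```

```text
t 49.45 p [ 0.4468 -0.2846  0.0693] rot [[-0.986, 0.168, 0.0], [0.168, 0.986, -0.0], [-0.0, -0.0, -1.0]] w 0.017 F [-0.2 -0.1 -1.9]
px 284.5 339.5 5.2 tray [ 29. -32.] from lip -7
px 283.5 328.5 5.2 tray [29. -7.] from lip -8
px 282.3 312.1 4.8 tray [29. 32.] from lip -8
px 251.3 332.5 4.9 tray [-43. -14.] from lip -79
px 261.7 308.7 4.3 tray [-18.  42.] from lip -54
```

>>> apply_moves:
  increments:
    - {"travel": [-0.95, 0, 0], "yaw": 0}
    - {"travel": [-0.5, 0, 0], "yaw": 0}
    - {"travel": [-0.15, 0, 0], "yaw": 0}
    - {"travel": [0, 0, 0], "yaw": 0}
    - {"travel": [0, 0, 0], "yaw": 0}

```text
t: 50.12
position: [0.4933, -0.2923, 0.0691]
tool_rot: [-0.264, -3.13, -0.001]
wrist_force: [0.1, -0.3, -1.0]
width: 0.0165
grasp_force: 122.2
```

```bash
python3 - <<'E'
from h import *
st();inpan(.018)
E
```

```text
t 50.12 p [ 0.4933 -0.2923  0.0691] rot [[-0.986, 0.168, -0.001], [0.168, 0.986, 0.001], [0.001, 0.0, -1.0]] w 0.0165 F [ 0.1 -0.3 -1. ]
px 308.1 337.1 5.4 tray [ 81. -29.] from lip -3
px 299.7 312.1 5.1 tray [68. 31.] from lip -15
px 301.9 326.7 5.9 tray [70. -4.] from lip -14
```

>>> apply_moves:
  increments:
    - {"travel": [0.1, 0, 0], "yaw": 0}
    - {"travel": [0.25, 0, 0], "yaw": 0}
    - {"travel": [0.35, 0, 0], "yaw": 0}
    - {"travel": [0.35, 0, 0], "yaw": 0}
    - {"travel": [0.3, 0, 0], "yaw": 0}

```text
t: 50.8
position: [0.4531, -0.2856, 0.0694]
tool_rot: [0.265, 3.13, 0.0]
wrist_force: [0.3, 0.3, -2.5]
width: 0.0166
grasp_force: 122.2
```

>>> apply_moves:
  increments:
    - {"travel": [0.15, 0, 0], "yaw": 0}
    - {"travel": [0.05, 0, 0], "yaw": 0}
    - {"travel": [-1.0, 0, 0], "yaw": 0}
    - {"travel": [-0.45, 0, 0], "yaw": 0}
    - {"travel": [-0.15, 0, 0], "yaw": 0}

```text
t: 51.42
position: [0.4959, -0.2927, 0.069]
tool_rot: [-0.263, -3.13, -0.0]
wrist_force: [-1.1, -0.3, -2.8]
width: 0.0167
grasp_force: 122.2
```

>>> apply_moves:
  increments:
    - {"travel": [0, 0, -0.1], "yaw": 0}
    - {"travel": [0, 0, -0.2], "yaw": 0}
    - {"travel": [0.1, 0, 0], "yaw": 0}
    - {"travel": [0.2, 0, 0], "yaw": 0}
    - {"travel": [0.35, 0, 0], "yaw": 0}

```text
t: 52.05
position: [0.4754, -0.2894, 0.0782]
tool_rot: [-0.264, -3.13, -0.0]
wrist_force: [-0.6, 0.0, -2.3]
width: 0.0161
grasp_force: 122.2
```

>>> apply_moves:
  increments:
    - {"travel": [0.35, 0, 0], "yaw": 0}
    - {"travel": [0.35, 0, 0], "yaw": 0}
    - {"travel": [0.2, 0, 0], "yaw": 0}
    - {"travel": [0.1, 0, 0], "yaw": 0}
    - {"travel": [0, 0, 0], "yaw": 0}

```text
t: 52.68
position: [0.4466, -0.2846, 0.0783]
tool_rot: [0.264, 3.13, 0.0]
wrist_force: [0.4, 0.2, -1.4]
width: 0.0166
grasp_force: 122.2
```

```bash
python3 - <<'E'
from h import *
st();inpan(.027);traycrop('s6.png')
E
```

```text
t 52.67 p [ 0.4466 -0.2846  0.0783] rot [[-0.986, 0.168, 0.0], [0.168, 0.986, -0.0], [-0.0, 0.0, -1.0]] w 0.0166 F [ 0.4  0.2 -1.4]
px 306.1 338.5 5.4 tray [ 75. -35.] from lip 39
px 275.1 311.7 5.4 tray [12. 29.] from lip -24
```

```bash
python3 - <<'E'
from h import *
b=shot('side');g=cv2.cvtColor(b['img'],cv2.COLOR_RGB2GRAY)
ballpos()
sub=g[304:346:1,250:312:1]
for r in range(0,42,2): print(''.join(' .:-=+*#%@'[min(9,int(v)//26)] for v in sub[r]))
E
```

```text
white tray xy mm [ 2. -0.] 958
white tray xy mm [ 76. -30.] 90
:..    :====-----------------------------:::::::::::::::::::::
:.     :=--------------+**+....  ............................:
-.     :------------=#%@@@@@%*+=+=++.....................::::-
-.   :---=++==++====*%%%@@@%%%%@@@@%:..:.......::.....::::----
-.   -=-+@@#-*@@@@@%**#%%%%%#*#@%%@%=-..-=-.-==--=====+==-----
-:::.-#@%%@@@@@@@@@#-=+**#**+*%@%%@%*================+++=:----
-:.:.-#@%%@@@@@@@@@%--======-*@@@@@%*===============++++=-----
-:.. .*%%%%%%%%%%%%@#--====-*@@%%%@@#==============+++++=-----
--....*@%%@@@@@@@@@@@@@#-*@@@@@%%%@@%=============++++++=-----
::   .*@@%%%%@%%%%%%@@%%%%%%%%@%%%%@%============++++++++=:---
:=++=*@@@%%%%%%%%%%@%%#%@@@@@%%%%%%@%+===========++++++++=:---
--=#@@@%%%%%%%%%%%@@%*#%%@@@%%#%@@@@%*=========++++++++++=----
----#@@@@@@@@@@@@@@@#=*##%%%##*#@@%@%*========+++++++++++=----
=++=-*@%%%%%%%%%%%@%=-=++***+=*@@%@@@#=======+++++++++++++=---
=+++=#@@%%%%%%%%%%@@@#:--===--*@@%%@%#=====++++++++++======:--
=+=++#@@%%%%%%%%%%%%@@#-==---*@@%%%@@%=======++++++=*%@@@@@#-:
=+++%@@@@@@@@@@@@%@@@@@@%@@@@@@%%%%%@%=====+++++++=*%@@@@@@@%=
=++%@@@@@@@@@@@@@@@@@@@@@@@@@@@@@@@@@%+====++++++++*%@@@@@@@@#
==++++++++=*#######*#####*%@@@@@@@@@@@*=++++++++++==*%%@@@%%#*
-------------------------:#@@@@@@@@@@@*=+++++++++=::=+**##**=:
-------------------------=%@@@@@@@@@@@#=+++++++++++====+++++++
```

>>> apply_moves:
  increments:
    - {"travel": [0.1, 0, 0.1], "yaw": 0}
    - {"travel": [0.2, 0, 0.15], "yaw": 0}
    - {"travel": [0.1, 0, 0.05], "yaw": 0}
    - {"travel": [0, 0, 0], "yaw": 0}
    - {"travel": [0, 0, 0], "yaw": 0}

```text
t: 53.5
position: [0.4349, -0.2826, 0.0694]
tool_rot: [0.264, 3.13, -0.0]
wrist_force: [-0.5, 0.2, -1.4]
width: 0.0167
grasp_force: 122.2
```

```bash
python3 - <<'E'
from h import *
st();t=np.array([.490,-.292])+.0065*np.array([.9858,-.1676]);need(*t,.0685,80.35)
E
```

```text
t 53.5 p [ 0.4349 -0.2826  0.0694] rot [[-0.986, 0.168, 0.0], [0.168, 0.986, -0.0], [-0.0, -0.0, -1.0]] w 0.0167 F [-0.5  0.2 -1.4]
need [-2.08  0.    0.03] yaw -0.0 head 80.34
```

>>> apply_moves:
  increments:
    - {"travel": [-0.35, 0, 0.02], "yaw": 0}
    - {"travel": [-0.75, 0, 0], "yaw": 0}
    - {"travel": [-0.98, 0, 0], "yaw": 0}
    - {"travel": [0, 0, 0], "yaw": 0}
    - {"travel": [0, 0, 0], "yaw": 0}

```text
t: 54.12
position: [0.4972, -0.293, 0.0688]
tool_rot: [0.263, 3.13, -0.001]
wrist_force: [0.1, -0.1, -2.0]
width: 0.0166
grasp_force: 122.2
```

>>> apply_moves:
  increments:
    - {"travel": [0, 0, 0], "yaw": 0}
    - {"travel": [0, 0, 0], "yaw": 0}
    - {"travel": [0, 0, 0], "yaw": 0}
    - {"travel": [0, 0, 0], "yaw": 0}
    - {"travel": [0, 0, 0], "yaw": 0}

```text
t: 54.75
position: [0.4962, -0.293, 0.0687]
tool_rot: [0.264, 3.13, 0.0]
wrist_force: [-0.5, 0.4, -2.1]
width: 0.0167
grasp_force: 122.2
```

```bash
cat >> h.py <<'E'
def asc(x0=250,x1=318,y0=302,y1=346):
    g=cv2.cvtColor(shot('side')['img'],cv2.COLOR_RGB2GRAY)
    for r in range(y0,y1,2): print(''.join(' .:-=+*#%@'[min(9,int(v)//26)] for v in g[r,x0:x1]))
E
python3 - <<'E'
from h import *
st();inpan(.018);asc()
E
```

```text
t 54.75 p [ 0.4962 -0.293   0.0687] rot [[-0.986, 0.168, 0.0], [0.168, 0.986, 0.0], [-0.0, 0.0, -1.0]] w 0.0167 F [-0.5  0.4 -2.1]
px 304.1 313.5 5.4 tray [78. 27.] from lip -9
px 307.1 337.9 5.6 tray [ 78. -30.] from lip -8
px 304.1 327.3 5.4 tray [74. -6.] from lip -12
px 276.7 319.5 4.3 tray [15. 15.] from lip -72
. ..             ... ..    . .     ...::::::::-------===============
===============-    ..       .  .=**+++*+++++=:::::::::::..........:
:................   ...::::.... .------------:.................:::::
.................  ....----- .  .-------------------*%@%+...::::::::
..::.............     .:----.  .-============----=#%@@@@@@*:::::::::
::::..::...:::....    .-----. :======-------*@@@%*#%%@@@%%#=::::::::
=====+===+====++=.    .----- .*@@@@@@@@@@@@@@@@@#=*##%%%%%#=::::::::
================-=:::::-----::-*@@@@@@@@@@@@@@@@%-=+******=:::::::::
=================:.....:----.. =%@@@@@@@%@@@%%@@#---====-:::::::::::
============++++=:.....:-:-:...:+%@@%%%%%%%%%%@@@%-======-::::::::::
==========+=..::.::....:----:.. =%@@@@@@@@@@@@@@@@%#%%%%%%::::::::::
============.::::::.   .....    *@@@@@@%%%%%%%%@%##%%@@@@%*::::::::-
==========+=.:::::-=-----*@%@@@@@@%%%%%%%%%%%%%@%+#%%@@@%%#=:::::::-
============.:::::-=------*@@@@@@@@@@@@@@@@@@@@@#=*#%%%%%%#=::::::--
===========+==..::-==-==--#@@@@@@@%%%%%%%%%%%%@@%-=+**#***=::::::---
=============:-:::-==-=+++=*@@@%%%%%%%%%%%%%%%@#----===+##*-:::::::-
===========+=.::::-==-=+=++%@@@@@@@@@@@@@@@@@@@@@#--=*%%@@@@@*::::--
+++=++++++=:::::::-==-====%@@@@@@@@@@@@@@@@@@@@@@@@#+#@@@@@@%%*::---
+++++++++=:::::::::==-=+==%@@@@@@@@@@@@@%@@@@@@@%@@#+#%@@@@@@%*:----
++++++=---:::::::::-=--=++*##@@@@%%@@@@@@@@@@@@@@@@@=+##%%%%#*=:----
++++=::::::::::::::-===-=-==-------====----------%@%===+++++=-:-----
++=::::::::::::::::-==--=-=====---==------======+#%#++++++++++++++++
```

>>> apply_moves:
  increments:
    - {"travel": [0, 0, -0.15], "yaw": 0}
    - {"travel": [0, 0, -0.3], "yaw": 0}
    - {"travel": [0, 0, -0.5], "yaw": 0}
    - {"travel": [0, 0, -0.6], "yaw": 0}
    - {"travel": [0, 0, -0.5], "yaw": 0}

```text
t: 55.48
position: [0.4966, -0.2932, 0.132]
tool_rot: [0.264, 3.129, -0.001]
wrist_force: [0.7, 0.1, -1.9]
width: 0.0165
grasp_force: 122.1
```

>>> apply_moves:
  increments:
    - {"travel": [0, 0, -0.3], "yaw": 0}
    - {"travel": [0, 0, -0.2], "yaw": 0}
    - {"travel": [0, 0, 0], "yaw": 0}
    - {"travel": [0, 0.15, 0], "yaw": 0}
    - {"travel": [0, 0.3, 0], "yaw": 0}

```text
t: 56.1
position: [0.4983, -0.2792, 0.1446]
tool_rot: [-0.265, -3.13, -0.001]
wrist_force: [0.9, -0.6, -2.4]
width: 0.0164
grasp_force: 122.2
```

>>> apply_moves:
  increments:
    - {"travel": [0, 0.45, 0], "yaw": 0}
    - {"travel": [0, 0.6, 0], "yaw": 0}
    - {"travel": [0, 0.75, 0], "yaw": 0}
    - {"travel": [0, 0.75, 0], "yaw": 0}
    - {"travel": [0, 0.75, 0], "yaw": 0}

```text
t: 56.72
position: [0.5153, -0.1799, 0.1453]
tool_rot: [0.263, 3.13, 0.001]
wrist_force: [-0.2, -0.8, -0.5]
width: 0.0167
grasp_force: 122.1
```

>>> apply_moves:
  increments:
    - {"travel": [0, 0.75, 0], "yaw": 0}
    - {"travel": [0, 0.75, 0], "yaw": 0}
    - {"travel": [0, 0.75, 0], "yaw": 0}
    - {"travel": [0, 0.75, 0], "yaw": 0}
    - {"travel": [0, 0.75, 0], "yaw": 0}

```text
t: 57.35
position: [0.5339, -0.069, 0.1453]
tool_rot: [0.263, 3.13, 0.0]
wrist_force: [0.9, -0.4, -1.2]
width: 0.0167
grasp_force: 122.1
```

>>> apply_moves:
  increments:
    - {"travel": [0, 0.6, 0], "yaw": 0}
    - {"travel": [0, 0.5, 0], "yaw": 0}
    - {"travel": [0, 0.35, 0], "yaw": 0}
    - {"travel": [0, 0.15, 0], "yaw": 0}
    - {"travel": [0, 0.05, 0], "yaw": 0}

```text
t: 57.98
position: [0.5423, -0.0224, 0.1452]
tool_rot: [0.264, 3.13, -0.0]
wrist_force: [-0.1, -0.9, -1.6]
width: 0.0168
grasp_force: 122.1
```

```bash
python3 - <<'E'
from h import *
s=st();u=np.array([.9858,-.1676]);p=(s['position'][:2]+.08*u-[.606,-.039]);print('lip rel bowl',p@u,p@[.1676,.9858])
ballpos();asc(255,325,190,250)
E
```

```text
t 57.98 p [ 0.5423 -0.0224  0.1452] rot [[-0.986, 0.168, 0.0], [0.168, 0.986, -0.0], [-0.0, -0.0, -1.0]] w 0.0168 F [-0.1 -0.9 -1.6]
lip rel bowl 0.014453228550753835 0.005695376309095508
.........  ......  *@%%%%%%%##%%%%%%%%@@@@@@@@@@%=-:::::::::-:........
.........   ....   =*++++++=====*%%%%%@@*****++++=-::::::::::-- ......
.........         .-------------+#****++=========+-::::::::-=%@ ......
........--.    .:---------------=====--=+#@%%%%%@#========++#@%- .....
........--:    .----------------====++*%@@@@@%%%%*-=-------=#@@%......
........:-:.....:-=====+=======*@%%%%#*#%%%%%###%%%%%%%%%%%#%###+:....
........:::::::::+###%%%%%%%%%%%%%%%%*-+*****+==*#@@%%%%%#*+**++*+....
........:::::::::+%#%%%%%%%%%%%%%%%%#=:-=======----=+#@%%#:=+:-==** ..
........--:::::.:*###%%%%%%%%%%%%%%%%#%@@@@@#--==-==---*@%--******+:..
........-=--=*%%###%%%%%%%%%%%%%%%%%##%%@@@%%*--==-------*%*-******+ .
........-==--+%####%%%%%%%%%%%%%%%%#*+*#####*+--==--------+%@******+:.
........-==--==*##%%%%%%%%%%%%%%%%%%*-===+#@%#=---=--------=@@******+ 
........-==----=*%%%%%%%%%%%%%%%%%%#---+#%@@@@@#=----------:
[... 517 characters left out ...]
        :-----=+*+=------====++==++-*@@%#@@@@@@#+---.=%%@@@@@
.                :----=---=+%@@@*=---====-+%@%%%#@@@@#+-----: =%%%@@@@
..               .:----====---=+*%@@@@@@@@@@@@@%#+==--------. +@@@@@@@
...               .-----========------=--------------------:  *@@@@@@@
..                 .-==--===================---====-----=-: .+@@@@@@@@
.                  ..:-==-==================-----------=-.  *@@@@@@@@@
                      .:-======================-----==-:  :#@@@@@@@@@@
                       . .::=======================-:.  .*@@@@@@@@@@@@
                        ..   ..:--============-:...  .-+#@@@@@@@@@@@@@
                        =*++-       ........     .:=+++#@@@@@@@@@@@@@@
```

>>> apply_moves:
  increments:
    - {"travel": [-0.25, -0.1, 0], "yaw": 0}
    - {"travel": [-0.55, -0.1, 0], "yaw": 0}
    - {"travel": [1.0, 0, 0], "yaw": 0}
    - {"travel": [0.8, 0, 0], "yaw": 0}
    - {"travel": [0.5, 0, 0], "yaw": 0}

```text
t: 58.7
position: [0.4965, -0.0212, 0.1453]
tool_rot: [0.265, 3.13, -0.0]
wrist_force: [1.3, 0.9, -1.2]
width: 0.0166
grasp_force: 122.0
```

>>> apply_moves:
  increments:
    - {"travel": [0.2, 0, 0], "yaw": 0}
    - {"travel": [0, 0, 0], "yaw": 0}
    - {"travel": [-0.4, 0, 0], "yaw": 0}
    - {"travel": [-0.75, 0, 0], "yaw": 0}
    - {"travel": [-0.9, 0, 0], "yaw": 0}

```text
t: 59.32
position: [0.5536, -0.0304, 0.1452]
tool_rot: [0.264, 3.13, -0.0]
wrist_force: [1.3, 0.2, -0.6]
width: 0.0165
grasp_force: 122.0
```

>>> apply_moves:
  increments:
    - {"travel": [1.0, 0, 0], "yaw": 0}
    - {"travel": [0.7, 0, 0], "yaw": 0}
    - {"travel": [0.4, 0, 0], "yaw": 0}
    - {"travel": [0.2, 0, 0], "yaw": 0}
    - {"travel": [0, 0, 0], "yaw": 0}

```text
t: 59.95
position: [0.4842, -0.0186, 0.1454]
tool_rot: [0.264, 3.13, -0.0]
wrist_force: [-0.3, 0.2, -1.1]
width: 0.0165
grasp_force: 122.2
```

```bash
python3 - <<'E'
from h import *
s=st();b=shot('side');a=shot('top')
im=np.hstack([cv2.resize(b['img'][165:275,225:345],(440,403),interpolation=cv2.INTER_CUBIC),cv2.resize(a['img'][130:230,240:340],(360,403),interpolation=cv2.INTER_CUBIC)])
cv2.imwrite('pics/f1.png',im[...,::-1]); asc(240,325,190,250)
need(.349,.291,.17,98)
E
```

```text
t 59.95 p [ 0.4842 -0.0186  0.1454] rot [[-0.986, 0.168, 0.001], [0.168, 0.986, -0.0], [-0.001, 0.0, -1.0]] w 0.0165 F [-0.3  0.2 -1.1]
:----....................... +@@@%%%%%%%%%%##%%%%%%%%@@@@@@@@@@%=-:::::::::-:........
.::::........................:#@@%%%%%%%@%*##%%%%%%%%@@*****++++=-::::::::::-- ......
......  .=*********++++++-... #@%******++++#@@*******++++++++++++=::::::::-=%@  .....
    .    :---------------:... +@@+*+=======+++++++++++++#@@@@@@@%++++++++++#@%- .....
-.  . :------------------:... .*#============--+%%%@@@@@@@@@@@@@%+++++++++=#@@%......
-.  . .-----------------=***+++**++=========+#@@@%#%%%%%@@@@@@@@@@@@@@@@@@%%###+:....
-.    .:--=-=============*%%%%%%%%#+====*%@##+=-----==--==--==+*%@@@@@@@%*+**++*+....
::::::::-*###%%%%%%%%%%%%%%%%%%%%%%%%%@@*=---===================--=*@@@@%:=+:-==** ..
:::::::::*%#%%%%%%%%%%%%%%%%%%%%%%%%%#=---==========================-=#@@--******+:..
-::::::::+###%%%%%%%%%%%%%%%%%%%%%%#=----=============================--#@#-******+ .
-=---*%##%##%%%%%%%%%%%%%%%%%%%%%%%#=--=-=========---==-===============--+@@******+:.
-=----+%###%%%%%%%
[... 961 characters left out ...]
:-----===---=+*#@@@@@@@@@@@@@%#+=---------. +@@@@@@@
                                 .------======-------=--------------------:  +@@@@@@@
                                  .----====================--------------: .+@@@@@@@@
                                    .-==-===================----------=-.  *@@@@@@@@@
:                                  . .:-======================------=-:  :#@@@@@@@@@@
:                                     . ..:-======================-:.  .*@@@@@@@@@@@@
-                                      ..   ..:--============-:...  .-+#@@@@@@@@@@@@@
+                                 .:.  =*++-       ........     .:=+++#@@@@@@@@@@@@@@
need [ 6.18  9.42 -0.83] yaw -2.94 head 80.34
```

>>> apply_moves:
  increments:
    - {"travel": [0.5, 0.7, -0.2], "yaw": 0}
    - {"travel": [0.63, 0.91, -0.2], "yaw": 0}
    - {"travel": [0.63, 0.91, 0], "yaw": 0}
    - {"travel": [0.63, 0.91, 0], "yaw": 0}
    - {"travel": [0.63, 0.91, 0], "yaw": 0}

```text
t: 60.72
position: [0.4162, 0.126, 0.1573]
tool_rot: [0.265, 3.13, 0.0]
wrist_force: [0.5, -0.2, -1.5]
width: 0.0166
grasp_force: 122.3
```

>>> apply_moves:
  increments:
    - {"travel": [0.63, 0.91, 0], "yaw": 0}
    - {"travel": [0.63, 0.91, 0], "yaw": 0}
    - {"travel": [0.63, 0.91, 0], "yaw": 0}
    - {"travel": [0.63, 0.91, 0], "yaw": 0}
    - {"travel": [0.63, 0.91, 0], "yaw": 0}

```text
t: 61.35
position: [0.3458, 0.2767, 0.1574]
tool_rot: [0.264, 3.13, 0.001]
wrist_force: [0.8, 0.4, -1.0]
width: 0.0166
grasp_force: 122.3
```

>>> apply_moves:
  increments:
    - {"travel": [0.6, 0.87, 0], "yaw": 0}
    - {"travel": [0.08, 0.05, 0], "yaw": 0}
    - {"travel": [0, 0, 0.5], "yaw": 0}
    - {"travel": [0, 0, 0.8], "yaw": 0}
    - {"travel": [0, 0, 0.8], "yaw": 0}

```text
t: 61.98
position: [0.3311, 0.3057, 0.0937]
tool_rot: [0.265, 3.13, 0.001]
wrist_force: [-0.3, 1.2, -1.3]
width: 0.0167
grasp_force: 122.3
```

```bash
python3 - <<'E'
from h import *
st();need(.331,.306,.067)
a=shot('top');ballpos()
g=cv2.cvtColor(a['img'],cv2.COLOR_RGB2GRAY)
for c,s,bb in blobs(cv2.inRange(g,150,255),10):
    p=plane(a,*c,.02)
    if .3<p[0]<.68 and -.45<p[1]<.2:print('bright',c.round(),s,bb,p[:2].round(3))
im=a['img'][130:230,205:335];b=shot('side')['img'][160:280,220:350]
cv2.imwrite('pics/f2.png',np.hstack([cv2.resize(b,(400,369),interpolation=cv2.INTER_CUBIC),cv2.resize(im,(400,369),interpolation=cv2.INTER_CUBIC)])[...,::-1])
E
```

```text
t 61.98 p [0.3311 0.3057 0.0937] rot [[-0.986, 0.168, 0.001], [0.168, 0.986, 0.0], [-0.001, 0.0, -1.0]] w 0.0167 F [-0.3  1.2 -1.3]
need [0.01 0.01 0.89] yaw 0 head 80.33
bright [269. 164.] 4772 [215 130 106  93] [0.614 0.019]
bright [302. 244.] 209 [294 236  17  16] [ 0.393 -0.069]
bright [251. 268.] 489 [239 259  26  19] [0.329 0.069]
```

View pics/f2.png

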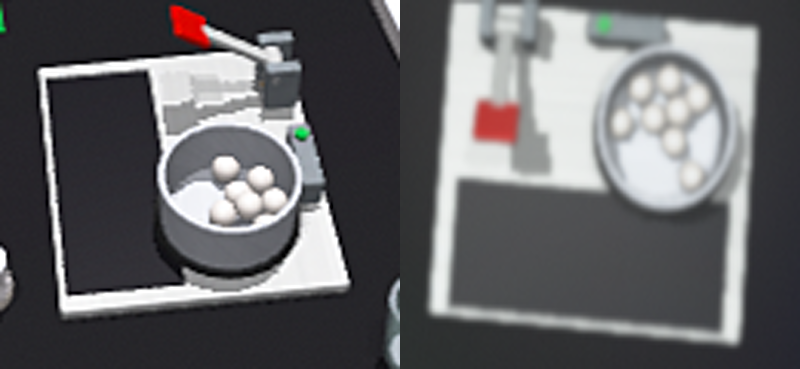

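>>> apply_moves:
  increments:
    - {"travel": [0, 0, 0.4], "yaw": 0}
    - {"travel": [0, 0, 0.3], "yaw": 0}
    - {"travel": [0, 0, 0.15], "yaw": 0}
    - {"travel": [0, 0, 0.07], "yaw": 0}
    - {"travel": [0, 0, 0], "yaw": 0}

```text
t: 62.75
position: [0.3304, 0.3062, 0.0666]
tool_rot: [0.264, 3.13, 0.0]
wrist_force: [-0.0, -0.2, -1.0]
width: 0.0168
grasp_force: 122.3
```

>>> apply_moves:
  increments:
    - {"travel": [0, 0, 0], "yaw": 0}
    - {"travel": [0, 0, 0], "yaw": 0}
    - {"travel": [0, 0, 0], "yaw": 0}
    - {"travel": [0, 0, 0], "yaw": 0}
    - {"travel": [0, 0, 0], "yaw": 0}
  grip: 0.65
  grip_force: 40

```text
t: 63.38
position: [0.3304, 0.3061, 0.0667]
tool_rot: [0.264, 3.13, 0.0]
wrist_force: [-0.1, 0.3, 0.3]
width: 0.0555
grasp_force: 0.0
```

>>> apply_moves:
  increments:
    - {"travel": [0, 0, -0.5], "yaw": 0}
    - {"travel": [0, 0, -0.9], "yaw": 0}
    - {"travel": [0, 0, -0.9], "yaw": 0}
    - {"travel": [0, 0, -0.9], "yaw": 0}
    - {"travel": [0, 0, -0.9], "yaw": 0}

```text
t: 64.0
position: [0.3302, 0.306, 0.1905]
tool_rot: [-0.264, -3.13, -0.0]
wrist_force: [0.5, 0.3, 0.1]
width: 0.0556
grasp_force: 0.0
```

```bash
python3 - <<'E'
from h import *
st();a=shot('top');b=shot('side');A=masks(a);B=masks(b)
for c,s,bb in blobs(A['orange'],10): print('top o',c,plane(a,*c,.113).round(3))
for c,s,bb in blobs(B['orange'],60): print('side o',c,s,bb)
h=cv2.cvtColor(a['img'],cv2.COLOR_RGB2HSV);m=cv2.inRange(h,np.array((0,150,70)),np.array((6,255,255)))|cv2.inRange(h,np.array((172,150,70)),np.array((179,255,255)))
for c,s,bb in blobs(m,20): print('red top',c,s,plane(a,*c,.105).round(4))
for c,s,bb in blobs(B['red'],20): print('red side',c,s,plane(b,*c,.105).round(4))
need(.604,.108,.14,90)
E
```

```text
t 64.0 p [0.3302 0.306  0.1905] rot [[-0.986, 0.168, -0.0], [0.168, 0.986, 0.0], [0.0, 0.0, -1.0]] w 0.0556 F [0.5 0.3 0.1]
top o [158.69565217 269.73913043] [0.335 0.301 0.113]
side o [296.88235294 129.22058824] 136 [290 124  15  11]
side o [175.47802198 142.79120879] 182 [170 132  11  23]
red top [235.78494624 162.68817204] 93 [0.6071 0.1052 0.105 ]
red side [280.85714286 168.10714286] 112 [0.6064 0.1052 0.105 ]
need [-10.06  -5.02   1.76] yaw -1.61 head 80.35
```

>>> apply_moves:
  increments:
    - {"travel": [-0.91, -0.46, 0], "yaw": 0}
    - {"travel": [-0.91, -0.46, 0], "yaw": 0}
    - {"travel": [-0.91, -0.46, 0], "yaw": 0}
    - {"travel": [-0.91, -0.46, 0], "yaw": 0}
    - {"travel": [-0.91, -0.46, 0], "yaw": 0}
  grip: 0

```text
t: 64.72
position: [0.4537, 0.2144, 0.1885]
tool_rot: [-0.264, -3.129, 0.001]
wrist_force: [0.1, 0.1, 0.4]
width: -0.0004
grasp_force: 0.0
```

>>> apply_moves:
  increments:
    - {"travel": [-0.91, -0.46, 0], "yaw": 0}
    - {"travel": [-0.91, -0.46, 0], "yaw": 0}
    - {"travel": [-0.91, -0.46, 0], "yaw": 0}
    - {"travel": [-0.91, -0.46, 0], "yaw": 0}
    - {"travel": [-0.91, -0.46, 0], "yaw": 0}

```text
t: 65.35
position: [0.5766, 0.1236, 0.1882]
tool_rot: [-0.264, -3.129, 0.0]
wrist_force: [0.1, 0.0, -0.1]
width: 0.0
grasp_force: 0.0
```

>>> apply_moves:
  increments:
    - {"travel": [-0.9, -0.46, 0.4], "yaw": 0}
    - {"travel": [0, 0, 0.7], "yaw": 0}
    - {"travel": [0, 0, 0.8], "yaw": 0}
    - {"travel": [0, 0, 0.4], "yaw": 0}
    - {"travel": [0, 0, 0], "yaw": 0}

```text
t: 65.97
position: [0.6002, 0.1062, 0.1195]
tool_rot: [-0.264, -3.129, 0.0]
wrist_force: [0.4, 0.2, -0.0]
width: -0.0003
grasp_force: 0.0
```

>>> apply_moves:
  increments:
    - {"travel": [0.05, 0, 0.3], "yaw": 0}
    - {"travel": [0.05, 0, 0.3], "yaw": 0}
    - {"travel": [0.05, 0, 0.3], "yaw": 0}
    - {"travel": [0.1, 0, 0.3], "yaw": 0}
    - {"travel": [0.1, 0, 0.3], "yaw": 0}

```text
t: 66.6
position: [0.5903, 0.108, 0.0754]
tool_rot: [0.264, 3.13, 0.0]
wrist_force: [0.2, -0.2, 0.7]
width: -0.0
grasp_force: 0.0
```

```bash
python3 - <<'E'
from h import *
st();b=shot('side');B=masks(b);need(.594,.105,.055)
for c,s,bb in blobs(B['red'],20): print('red side',c,s,plane(b,*c,.06).round(4))
E
```

```text
t 66.6 p [0.5903 0.108  0.0754] rot [[-0.986, 0.168, 0.001], [0.168, 0.986, 0.0], [-0.001, 0.0, -1.0]] w -0.0 F [ 0.2 -0.2  0.7]
need [-0.18 -0.07  0.63] yaw 0 head 80.36
red side [276.6        179.18461538] 65 [0.5961 0.109  0.06  ]
```

>>> apply_moves:
  increments:
    - {"travel": [0, 0, 0.25], "yaw": 0}
    - {"travel": [0, 0, 0.2], "yaw": 0}
    - {"travel": [0, 0, 0.1], "yaw": 0}
    - {"travel": [0, 0, 0.05], "yaw": 0}
    - {"travel": [0, 0, 0], "yaw": 0}

```text
t: 67.28
position: [0.5902, 0.108, 0.0592]
tool_rot: [0.264, 3.13, 0.0]
wrist_force: [-5.3, -0.1, 11.8]
width: -0.0003
grasp_force: 6.2
```

>>> apply_moves:
  increments:
    - {"travel": [0, 0, -0.5], "yaw": 0}
    - {"travel": [0, 0, -0.9], "yaw": 0}
    - {"travel": [0, 0, -0.9], "yaw": 0}
    - {"travel": [0, 0, -0.9], "yaw": 0}
    - {"travel": [0.9, 0, -0.9], "yaw": 0}

```text
t: 67.9
position: [0.5648, 0.1121, 0.1819]
tool_rot: [0.265, 3.128, 0.0]
wrist_force: [0.6, -0.3, 0.4]
width: 0.0
grasp_force: 0.0
```

>>> apply_moves:
  increments:
    - {"travel": [0.9, 0, 0], "yaw": 0}
    - {"travel": [0.9, 0, 0], "yaw": 0}
    - {"travel": [0.9, 0, 0], "yaw": 0}
    - {"travel": [0.9, 0, 0], "yaw": 0}
    - {"travel": [0, 0, 0], "yaw": 0}

```text
t: 68.53
position: [0.4563, 0.1309, 0.1813]
tool_rot: [0.263, 3.13, 0.0]
wrist_force: [-0.0, -0.7, 0.5]
width: -0.0001
grasp_force: 0.0
```

```bash
python3 - <<'E'
from h import *
st();b=shot('side');a=caps();B=masks(b)
h=cv2.cvtColor(a['img'],cv2.COLOR_RGB2HSV);m=cv2.inRange(h,np.array((0,150,70)),np.array((6,255,255)))|cv2.inRange(h,np.array((172,150,70)),np.array((179,255,255)))
T=[c for c,s,bb in blobs(m,20)];S=[c for c,s,bb in blobs(B['red'],20)]
print(T,S,[tri(a,t,b,q) for t in T for q in S])
asc(245,325,190,250)
for c,s,bb in blobs(masks(a)['orange'],8): print('top o',c,plane(a,*c,.113).round(3))
g=quad(masks(a)['green'],(165,270));print('mat',plane(a,*cv2.minAreaRect(g)[0],.003).round(3))
E
```

```text
t 68.53 p [0.4563 0.1309 0.1813] rot [[-0.986, 0.167, 0.001], [0.167, 0.986, 0.0], [-0.001, 0.0, -1.0]] w -0.0001 F [-0.  -0.7  0.5]
cap [126.2 185. ] 76 [0.5592 0.4115]
cap [117.8 199.5] 76 [0.5193 0.4344]
cap [139.1 203.2] 63 [0.5085 0.3753]
cap [130.6 217.9] 74 [0.4685 0.3982]
[array([236.78333333, 171.78333333])] [array([274.66101695, 181.01694915])] [(array([0.58951124, 0.10582682, 0.05720661]), np.float64(0.0006632768691713865))]
....................... =*========+#############%%%%%%@%**+=-:::::::::-:........
....................... .----------#%=++*******++++++++++++=-::::::::::-- ......
.......................  -+=--------====++++++++++++++#@@@@%-::::::::-=%@ ......
.......................  -+*+++++++#@@@@@@@@@@@@@@@@@@@@@@@%++++++++++#@%- .....
........................ .=*++++++++%@@@@@@@@@@%@@@@@@@@@@@%+++++++++=#@@%......
......................... -#@@@@@@@@@@@@@@@@@%%%%%%@@@@@@@@@@@@@@@@@@%%###+:....
......................... +@@@@@@@@@@@%#+=-----==--==--==+*%@@@@@@@%*+**++*+....
..........................-%@@@@@@@#=---===================--=*@@@@%:=+:-==** ..
............
[... 1423 characters left out ...]
-------=-.  *@@@@@@@@@
...........................    ..:-=============--======-------=-:  :#@@@@@@@@@@
............................       .::-======================-:.  .*@@@@@@@@@@@@
....................:......::.    ..   ..:--============-:...  .-+#@@@@@@@@@@@@@
.............................::.  =*++-       ........     .:=+++#@@@@@@@@@@@@@@
top o [158.12244898 271.83673469] [0.329 0.303 0.113]Traceback (most recent call last):
  File "<stdin>", line 8, in <module>
  File "h.py", line 26, in quad
    c=[c for c in cs if cv2.pointPolygonTest(cv2.convexHull(c),pt,False)>=0][0]
      ~~~~~~~~~~~~~~~~~~~~~~~~~~~~~~~~~~~~~~~~~~~~~~~~~~~~~~~~~~~~~~~~~~~~~~^^^
IndexError: list index out of range
```

```bash
python3 -c "
from plant import manip
print(manip.close_job())"
```

```text
the job is handed in; nothing more can be done
None
```

I handed the job in at about 68.5 s robot time. The last camera checks showed four caps in the bin, eight balls in the bowl, the lever down and holding, and the scoop on its mat; the hand-in returned no verdict.

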